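Hang a specimen carrier in the viewing rail

ROBOT

A 7-joint arm with a two-finger parallel gripper is mounted at the origin on a cart in front of the work surface, level with it; the furniture and walls round the work are solid. World frame = base frame: x ahead of the robot, y to its left, z up, the work surface at z = 0. Lengths are in m, angles in rad, forces in N, time in s.
With the tool pointing down it reaches from about 0.4 to 0.85 m from the base axis. Payload 10.4 kg.
Tool frame: the origin (TCP) lies at the very end of the fingers, on their centre line; the grasp point (between the pads) lies 19 mm behind it (manip.tcp_to_grasp is the distance from the TCP to the grasp point, in m); x points along the fingers, y is the direction in which the jaws open and shut, and the axes are right-handed (so a half turn about x gives the same grasp; the last joint's range is limited). The gripper opens to 85 mm and grips with 20 to 120 N. Pads are 22 mm wide; open, the fingers measure 114 mm over their backs; the gripper's body (76 mm by 85 mm) begins 54 mm behind the grasp point. The pads swing forward as they close: fully open they stand 13 mm farther back than shut.
Start: joints at [-1.139, 0.332, -0.065, 1.46, 0.022, 1.35, -0.088], TCP at [0.275, 0.561, 0.231] pointing down, gripper open.
Joint ranges: [-2.6, 2.6], [-0.5, 2.12], [-1.47, 1.34], [0.16, 2.42], [-1.27, 4.41], [0.06, 2.06], [-2.6, 2.6]. Speed limits (rad/s): [2.22, 2.22, 2.79, 2.79, 3.14, 3.14, 3.14].

INTERFACE

Orientations are given as a unit quaternion [x, y, z, w].
In Python, from workcell import manip, cams, hand_in gives the robot as it stands.
- The arm moves only by the shell command python3 -m handwheel 'ROWS' [FORCE]. ROWS is text: rows parted by semicolons, each of 7 numbers parted by spaces: the shift along the tool's x, y, z in mm, then the turn, a rotation vector about the tool's x, y, z in rad, then the finger opening in mm, from 0 to 85.4. A call has 1 to 8 rows; each row shifts and turns the commanded pose from where the row before left it, along the tool's axes as they then stand; what a row does not reach is not made up. A row lasts 1/10 s, in which the tool goes at most 50 mm and 8.59 degrees, less where a joint would pass 70% of its speed; a pose out of reach is approached as far as the arm can. A call with a gripper value outside its range is refused whole. The fingers move at their own pace and stop on an object; FORCE is the grip in N (left out, the last holds). Time passes only in rows, so rows that do not move let the fingers close. It gives the time, the measured TCP pose, the force and the opening at its end, in the units of the state.
- manip.get_obs(): the state, without advancing time (a new reading comes with each control period).
- cams.camera(name): name is "scene" or "top"; returns a dict with "color" (420x560x3 uint8, blue, green, red), "depth" (420x560 float32, m along the optical axis (not along the pixel's ray), 0 where there is no reading), "camera_matrix" (3x3 intrinsics, pixels), "origin" and "attitude" of the camera in the world. Camera axes: x right, y down, z forward; pixel columns grow to the right and rows downward; lengths in m; the calibration is good to about 2 mm. A picture is of the moment at which its call begins.
- hand_in(): hands the job in, once; it reports no verdict.
Trained networks look in the newest picture that a camera, given by its name, has taken for a name from the list of things; names that differ only in an ending like _2 or _b are one class to them, and where a whole thing is asked for, a point or a joint stands for the part that bears it (a point fixed in the world has none). Each returns a list of dicts, best first, with "conf" (0 to 1); they miss things now and then, are a little off and sometimes report something else, mostly with a low value. They report only what shows in the picture. A call takes as long as a camera call.
- cams.recognise(camera, thing): "box" ([left, top, width, height] in pixels, round what is visible of it).
- cams.outline_of(camera, thing): "region" (420x560 bool, what is visible of it) and "box" ([left, top, width, height] in pixels, round what is visible of it).
The state is a dict: "clock": time; "joint_pos": joint angles; "joint_velocities": joint speeds; "tau": joint torques, N m; "position": TCP position; "ee_rot": TCP orientation; "ft_force": force on the tool from outside, world axes, zero at the start; "torque": the same for the moment, N m; "grip_width": opening from 0.0 (shut) to 1.0 (fully open).
Only numpy, scipy, OpenCV 4.12 (cv2) and the standard library are available. Lean on these libraries where they do the work, as an engineer would, in place of code of your own. Each camera call takes 0.05 s, during which the arm holds its last target.

TASK

Take the carrier with the black specimen mount off its rest, feed its white shoe into the open end of the viewing stand's rail, specimen facing the front, and slide it along until the shoe is against the orange stop. Then flip the keeper down across the rail's open end so that the carrier cannot run out. Leave the other carrier hanging where it is, and do not knock the vial or the loupe over or push them about.

Things in the scene. Friction and masses are not known exactly. Their poses are not given: they have to be found in the camera images.
- carrier_black: Loose carrier, 160 g, with the BLACK round specimen mount. Origin: centre of its black grip block, 16 (x) by 22 (y) by 40 (z) mm; pinch its upright y faces. Axes: z up, y along its shoe, -x where the specimen faces (at first the front). A 4 x 12 mm flat stem runs up to a white shoe; below, a cup 37 mm across, centred 64 mm under the origin (top 45, bottom 83 under it), has a brass screw out to y = 29 mm.
- carrier_black_shoe (a point): Centre of the underside of that carrier's white shoe (T-head), 160 mm above the carrier's origin. The shoe is 16 mm wide (carrier x), 44 mm long (carrier y, so its round ends lie 22 mm either side) and 8 mm high.
- carrier_cream: The other, equal carrier, with a CREAM mount, hanging in the other fork 110 mm beside; it stays there. Origin and axes as for the black one. Which of the two hangs left or right varies.
- carrier_rest: Fixed rest, base plate 125 x 200 mm. Origin on the bench under the forks, x to its back, away from the robot. Forks at y = -55 and 55 mm, each two level prongs along x, open to the front (-x), 20 mm apart, tops 280 mm high, ending at x = -16 mm; the shoe lies across them between lips 3 mm high at x = -12 and 12 mm. Posts at x = 53 to 83 mm. To free a carrier lift it 8 mm or more, then draw it to the front.
- viewing_stand: Fixed stand. Origin on the bench under the rail, x to its back, away from the robot. Closed aluminium C-rail along y at x = 0, y -120 (end cap) to 120 mm (open end, robot's left); base plate 12 mm high, posts behind from x = 50 mm at y = -95 and 45 mm. Light bar over the rail: x -24 to 16, y -120 to 20, z 302 to 326 mm. A carrier in the rail has it right above its grip, so it must be held with a tilted tool.
- rail_mouth (a point): Middle of the rail's open end, on the lips that carry the shoe: viewing_stand (0, 120, 285) mm, same axes, +y out of the rail. Inside: 20 mm wide, 12 mm high above the lips; lips 4 mm thick with a 9 mm slot between for the stem. Outside 26 mm wide, top at z = 300 mm. From here a flare 22 mm long leads outwards, growing to 32 mm wide, its floor falling and its roof rising 5 mm.
- stop: Orange stop clamped fast on the rail, its place along the rail varies. Origin: on its face towards the open end, on the rail's centre line at the height of the lips' top; y points to the open end. When the shoe's end touches it the shoe's centre lies at y = 22 mm. Its black thumbscrew hangs 18 mm below the origin.
- keeper (a joint): Hinge of the keeper, a 30 g steel plate 30 mm wide over the open end; the axis lies along the stand's x at y = 145, z = 307 mm. 0 = closed, hanging down across the open end; it grows as the free end swings outwards and up; 3.14 upright; 3.55 (limit) leaning back over the rail, as at the start. It swings freely: pushed outwards (stand +y) past upright it falls shut by itself.
- keeper_tab (a point): Middle of the orange tab (30 x 7 x 12 mm) at the keeper's free end, 34 mm from its hinge axis.
- vial: Vial with blue cap, 23 mm across, 48 mm high, on the bench in front of the stand; origin at its underside. Bystander.
- loupe: Black and white loupe, 40 mm across, 43 mm high, on the bench in front; origin at its underside. Bystander.

How it is judged:
On the way, in this order (a step that is already met when the one before it is completed fails the run):
1. the shoe has entered the open end of the rail, at least 10 mm in, and is still more than 40 mm short of the stop, specimen facing the front (x of carrier_black_shoe in the frame of rail_mouth between -0.005 and 0.005 m and z of carrier_black_shoe in the frame of rail_mouth between -0.003 and 0.006 m and angle between carrier_black's own z axis and vertical below 0.2 rad and y of stop in the frame of carrier_black below -0.01 m and y of carrier_black_shoe in the frame of rail_mouth below 0.012 m and y of carrier_black_shoe in the frame of stop above 0.062 m), for 0.05 s.
2. the carrier is slid home: the shoe's end is within 5 mm of the stop (x of carrier_black_shoe in the frame of rail_mouth between -0.005 and 0.005 m and z of carrier_black_shoe in the frame of rail_mouth between -0.003 and 0.006 m and angle between carrier_black's own z axis and vertical below 0.2 rad and y of stop in the frame of carrier_black below -0.01 m and y of carrier_black_shoe in the frame of stop between 0.018 and 0.027 m), for 0.2 s.
3. the keeper is down across the open end (value of joint keeper below 0.15 rad), for 0.2 s.
At the end, for the whole second after the job is handed in: The carrier with the black mount hangs upright in the rail at rest, specimen to the front, its shoe's end within 5 mm of the stop; the keeper hangs closed (within 0.15 rad); the other carrier still hangs within 20 mm of its place (all of step 2 and value of joint keeper below 0.15 rad and linear speed of carrier_black below 0.03 m/s and angular speed of carrier_black below 0.5 rad/s and distance of carrier_cream from where it was at the start of the episode below 0.02 m and angle between carrier_cream's own z axis and vertical below 0.2 rad); the robot touches nothing.
It fails at once if the other carrier is knocked off its place (moved more than 40 mm) (distance of carrier_cream from where it was at the start of the episode above 0.04 m).
It fails at once if the vial or the loupe is knocked over or shifted more than 30 mm (distance of any of vial, loupe from where it was at the start of the episode above 0.03 m or angle between any of vial, loupe's own z axis and vertical above 0.5 rad).
It also fails if it takes over 69 s, if anything falls off the work surface, if the arm or the gripper's body presses on something with over 40 N, if the wrist force passes 120 N, or if a joint passes its speed limit or range.

## Working session

There is one attempt and no reset: what is moved stays moved. The work goes in short steps, Python scripts to look and compute and a shell command to move; the robot and the scene stay as the last step left them, time stands still between calls to the robot, and variables do not carry over. Pictures are saved under pics/ and viewed, and the job is handed in when it is done.

```bash
ls; mkdir -p pics; python3 - <<'E'
from workcell import manip,cams
import cv2,numpy as np
o=manip.get_obs()
for k,v in o.items(): print(k,np.round(v,4))
print(manip.tcp_to_grasp)
for n in("scene","top"):
    c=cams.camera(n); cv2.imwrite(f"pics/{n}0.png",c["color"]); np.savez(f"{n}0.npz",**c)
    print(n,c["camera_matrix"],c["origin"],c["attitude"])
    for t in["carrier_black","carrier_cream","carrier_rest","viewing_stand","stop","keeper","keeper_tab","vial","loupe","carrier_black_shoe"]:
        try: print(t,[(np.round(r["box"]),round(r["conf"],2)) for r in cams.recognise(n,t)][:3])
        except Exception as e: print(t,e)
print(manip.get_obs()["clock"])
E
```

```text
pics
clock 0.0
joint_pos [-1.1386  0.3329 -0.0647  1.461   0.0216  1.3499 -0.0885]
joint_velocities [ 0.0001 -0.0001 -0.0009  0.0006  0.0013 -0.0001 -0.0003]
tau [-2.00000e-04 -6.25441e+01  4.89000e-02 -3.91602e+01  1.61000e-02
  9.80000e-03 -1.00000e-04]
position [0.2744 0.5611 0.2305]
ee_rot [ 0.1589  0.689  -0.1599  0.6888]
ft_force [ 0.5642 -0.2988 -0.085 ]
torque [ 0.0118  0.0022 -0.034 ]
grip_width 1.0025
0.0187
scene [[396.17787983   0.         271.70594009]
 [  0.         396.17787983 209.1121987 ]
 [  0.           0.           1.        ]] [-0.0115607  -0.61704642  0.76140874] [ 0.82696742 -0.3129656   0.15889067 -0.43923931]
carrier_black [(array([189., 144.,  18.,  72.]), 0.69)]
carrier_cream [(array([222., 151.,  22.,  74.]), 0.86)]
carrier_rest [(array([188., 134.,  75., 105.]), 0.96), (array([187., 144.,  26.,  73.]), 0.55), (array([328., 168.,  16.,  14.]), 0.22)]
viewing_stand [(array([312., 162., 125., 202.]), 0.62)]
stop [(array([370., 223.,   8.,  10.]), 0.36)]
keeper [(array([188., 137.,  71., 103.]), 0.72), (array([190., 144.,  21.,  75.]), 0.69)]
keeper_tab []
vial [(array([258., 287.,   7.,  20.]), 0.66)]
loupe [(array([223., 259.,  18.,  13.]), 0.61)]
carrier_black_shoe []
top [[395.6567086    0.         279.38373723]
 [  0.         395.6567086  210.89344286]
 [  0.           0.           1.        ]] [0.30254916 0.01942922 1.25036501] [ 0.74841436 -0.65452904  0.07217041 -0.07911457]
carrier_black [(array([166., 193.,  34.,  38.]), 0.7)]
carrier_cream [(array([210., 180.,  23.,  33.]), 0.63)]
carrier_rest [(array([159., 153.,  85.,  87.]), 0.84)]
viewing_stand [(array([326., 162., 125.,  90.]), 0.74), (array([344., 174.,  13.,   7.]), 0.5)]
stop []
keeper [(array([346., 169.,  10.,  10.]), 0.69)]
keeper_tab [(array([343., 170.,  12.,  10.]), 0.53)]
vial [(array([308., 258.,   7.,  10.]), 0.47)]
loupe []
carrier_black_shoe []
1.1
```

View images.

```bash
python3 - <<'E'
import cv2,numpy as np
s=cv2.imread("pics/scene0.png"); t=cv2.imread("pics/top0.png")
cv2.imwrite("pics/s0z.png",cv2.resize(s[120:380,170:450],None,fx=2.8,fy=2.3*1,interpolation=cv2.INTER_CUBIC)[:600,:800])
cv2.imwrite("pics/t0z.png",cv2.resize(t[130:300,140:470],None,fx=2.4,fy=2.4,interpolation=cv2.INTER_CUBIC))
E
```

```text
(no output)
```

View pics/s0z.png

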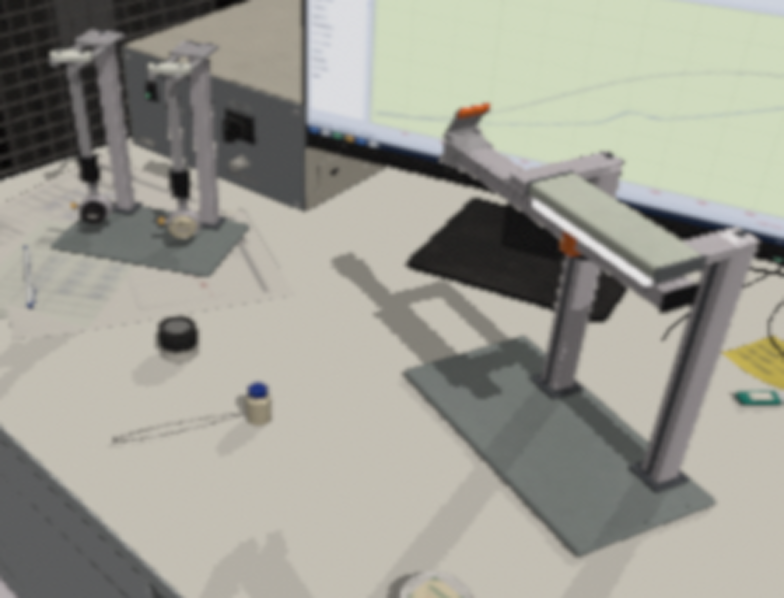

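View pics/t0z.png

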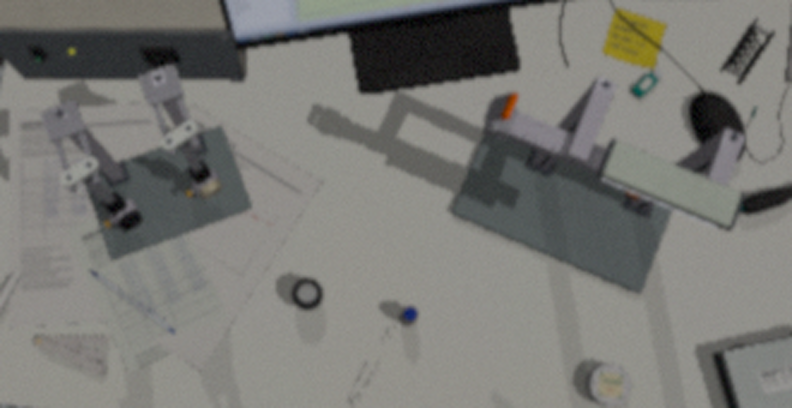

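View pics/scene0.png

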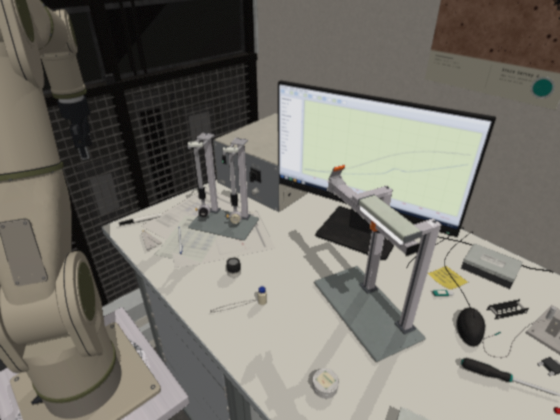

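```bash
cat > h.py <<'E'
import numpy as np,cv2
from scipy.spatial.transform import Rotation as R
def cloud(c):
    d=c["depth"];K=c["camera_matrix"]
    v,u=np.indices(d.shape)
    p=np.stack([(u-K[0,2])/K[0,0]*d,(v-K[1,2])/K[1,1]*d,d],-1)
    w=p@R.from_quat(c["attitude"]).as_matrix().T+c["origin"]
    w[d==0]=np.nan
    return w
def proj(c,P):
    K=c["camera_matrix"]
    p=(np.asarray(P)-c["origin"])@R.from_quat(c["attitude"]).as_matrix()
    return p[...,:2]/p[...,2:]*[K[0,0],K[1,1]]+[K[0,2],K[1,2]]
E
python3 - <<'E'
from h import *
for n in("scene","top"):
    c=dict(np.load(n+"0.npz")); w=cloud(c)
    x,y,z=w[...,0],w[...,1],w[...,2]
    reg=(x>.3)&(x<1.0)
    print(n,"bench z",np.nanmedian(z[(abs(z)<.02)&reg]))
    if n=="top":
        img=np.zeros((420,560,3),np.uint8)
        zz=np.nan_to_num(z)
        img[...]=cv2.applyColorMap(np.clip(zz*600,0,255).astype(np.uint8),cv2.COLORMAP_JET)
        cv2.imwrite("pics/tz.png",cv2.resize(img[130:300,140:470],None,fx=2.4,fy=2.4,interpolation=cv2.INTER_NEAREST))
    m=(z>.315)&(z<.34)&reg&(y<.05)&(y>-.6)
    P=np.c_[x[m],y[m]].astype(np.float32)
    r=cv2.minAreaRect(P*1000);print("bar",len(P),r,np.median(z[m]),cv2.boxPoints(r))
    for nm,yr in(("rest",(0.1,.7)),("stand",(-.6,.05))):
        m=(z>.006)&(z<.02)&reg&(y>yr[0])&(y<yr[1])
        P=np.c_[x[m],y[m]].astype(np.float32)
        print(nm,len(P),np.percentile(P,[1,50,99],axis=0).round(3).tolist(),np.median(z[m]))
E
```

```text
scene bench z -0.0016277208296265888
bar 2683 ((654.0213623046875, -189.3798065185547), (356.55218505859375, 387.81451416015625), 18.30294418334961) 0.3242152675538309 [[ 423.86948   -61.26849 ]
 [ 545.6593   -429.46323 ]
 [ 884.1732   -317.49112 ]
 [ 762.3834     50.703613]]
rest 1582 [[0.305, 0.168], [0.538, 0.275], [0.831, 0.48]] 0.008813376290365327
stand 7680 [[0.37, -0.593], [0.625, -0.294], [0.927, 0.04]] 0.00893926363204467
top bench z 0.0007345997433315654
bar 1757 ((653.6068115234375, -182.51541137695312), (347.8589172363281, 384.7063903808594), 16.477378845214844) 0.3258311553369032 [[ 432.26184   -47.394604]
 [ 541.3788   -416.3018  ]
 [ 874.9518   -317.63623 ]
 [ 765.83484    51.270966]]
rest 2628 [[0.307, 0.135], [0.527, 0.288], [0.708, 0.49]] 0.010898974814488205
stand 5918 [[0.376, -0.588], [0.641, -0.226], [0.93, 0.039]] 0.010842661157516642
```

View pics/tz.png

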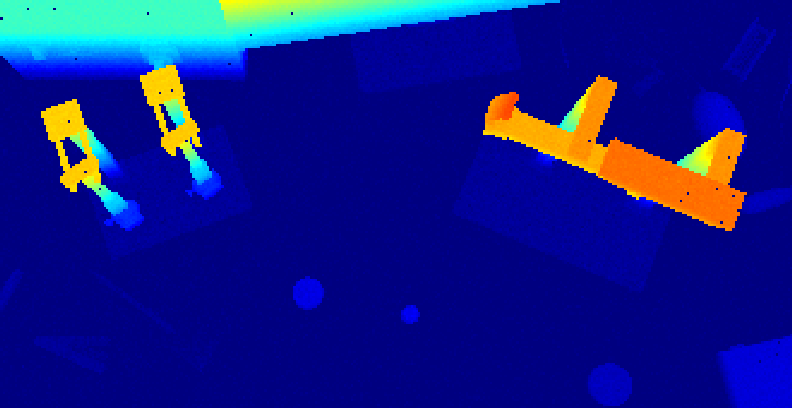

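```bash
python3 - <<'E'
from h import *
from scipy.optimize import least_squares
def pts(n,a):
    c=dict(np.load(n+"0.npz")); w=cloud(c)[a[0]:a[1],a[2]:a[3]].reshape(-1,3); return w[~np.isnan(w[:,0])]
P=np.r_[pts("top",(150,235,335,460))]
# bar
b=P[(P[:,2]>.322)&(P[:,2]<.330)&(P[:,1]<-.18)&(P[:,1]>-.5)]
print(len(b),np.histogram(P[:,2],bins=np.arange(.25,.37,.006)))
r=cv2.minAreaRect((b[:,:2]*1000).astype(np.float32));print(r,cv2.boxPoints(r))
for n,a in(("top",(150,235,335,460)),("scene",(155,270,315,440))):
  P=pts(n,a)
  for lo,hi in((.294,.306),(.32,.332),(.308,.32),(.335,.4)):
    q=P[(P[:,2]>lo)&(P[:,2]<hi)]
    r=cv2.minAreaRect((q[:,:2]*1000).astype(np.float32));print(n,lo,len(q),np.median(q[:,2]),r)
    img=np.zeros((420,560),np.uint8)
E
python3 - <<'E'
from h import *
# orthographic height maps, 2mm px, world
for n in("top","scene"):
    c=dict(np.load(""+n+"0.npz")); w=cloud(c).reshape(-1,3); 
    for nm,(x0,x1,y0,y1) in dict(stand=(.5,.9,-.45,.0),rest=(.5,.9,.15,.6)).items():
        q=w[(w[:,0]>x0)&(w[:,0]<x1)&(w[:,1]>y0)&(w[:,1]<y1)&(w[:,2]<.4)]
        q=q[np.argsort(q[:,2])]
        im=np.zeros((200,225),np.uint8)
        im[((x1-q[:,0])/.002).astype(int).clip(0,199),((y1-q[:,1])/.002).astype(int).clip(0,224)]=np.clip(q[:,2]*700,0,255)
        cv2.imwrite(f"pics/o_{n}_{nm}.png",cv2.resize(cv2.applyColorMap(im,cv2.COLORMAP_JET),None,fx=1.7,fy=1.7,interpolation=0))
a=[np.hstack([cv2.imread(f"pics/o_{n}_{s}.png") for s in("rest","stand")]) for n in("top","scene")]
cv2.imwrite("pics/o.png",cv2.resize(np.vstack(a),(675,600)))
E
```

```text
928 (array([ 14,  14,  14,  11,  15,  44,  51,  74, 359, 170, 477,  92, 866,
        97,  21,  29,   0,   0,   0]), array([0.25 , 0.256, 0.262, 0.268, 0.274, 0.28 , 0.286, 0.292, 0.298,
       0.304, 0.31 , 0.316, 0.322, 0.328, 0.334, 0.34 , 0.346, 0.352,
       0.358, 0.364]))
((561.2197875976562, -290.4878234863281), (141.40696716308594, 40.79705047607422), 74.14481353759766) [[ 522.28064 -352.92838]
 [ 561.52563 -364.07443]
 [ 600.15894 -228.04727]
 [ 560.91394 -216.90121]]
top 0.294 448 0.30039194562405014 ((610.499755859375, -232.00833129882812), (254.43724060058594, 98.27427673339844), 72.70314025878906)
top 0.32 996 0.32577187162414867 ((577.78173828125, -232.3051300048828), (262.36322021484375, 40.95226287841797), 73.84432983398438)
top 0.308 634 0.3119784268754557 ((608.445068359375, -238.56448364257812), (267.5710754394531, 103.9655532836914), 73.86320495605469)
top 0.335 48 0.3406144976494094 ((614.6770629882812, -119.3409652709961), (9.442553520202637, 29.334556579589844), 70.3213119506836)
scene 0.294 899 0.2990961254821886 ((684.614990234375, -231.52691650390625), (329.2824401855469, 267.45428466796875), 2.186384916305542)
scene 0.32 1059 0.323903246745532 ((685.4089965820312, -276.0736083984375), (260.27813720703125, 276.56866455078125), 69.98451232910156)
scene 0.308 889 0.3107607910242065 ((692.11474609375, -257.9073486328125), (266.6836853027344, 295.52996826171875), 77.90662384033203)
scene 0.335 38 0.3390152137893238 ((610.525146484375, -121.90042114257812), (7.751579761505127, 28.842117309570312), 69.85327911376953)
```

View pics/o.png

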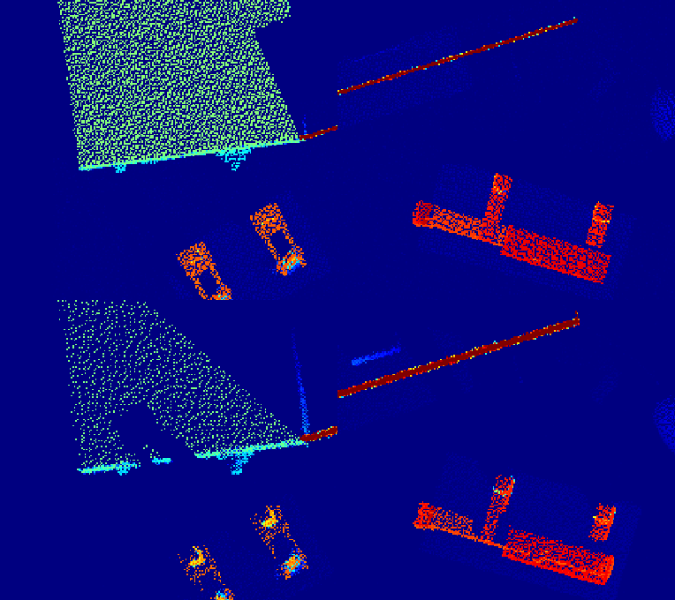

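```bash
python3 - <<'E'
from h import *
from scipy.optimize import minimize
C={n:dict(np.load(n+"0.npz")) for n in("top","scene")}
W={n:cloud(C[n]) for n in C}
S=16
def poly(c,P,sh=8):
    p=proj(c,P); big=np.zeros((420*4,560*4),np.uint8)
    cv2.fillPoly(big,[np.round((p+.5)*4*16-8).astype(np.int32)],255,shift=4)
    return cv2.resize(big,(560,420),interpolation=cv2.INTER_AREA)/255.
def rect(t,x0,x1,y0,y1,z):
    x,y,a=t; c,s=np.cos(a),np.sin(a)
    return np.array([[x+c*u-s*v,y+s*u+c*v,z] for u,v in((x0,y0),(x1,y0),(x1,y1),(x0,y1))])
def fit(n,mask,box,z,t0):
    f=lambda t:np.abs(poly(C[n],rect(t,*box,z))-mask).sum()
    best=None
    for k in range(4):
        r=minimize(f,t0,method="Nelder-Mead",options=dict(initial_simplex=[t0]+[np.array(t0)+d for d in np.diag([.006,.006,.04])*(1 if k%2==0 else -1)],xatol=1e-5,fatol=.01))
        t0=r.x
    return r.x,r.fun,mask.sum()
for n in C:
    w=W[n]; z=w[...,2]
    m=((z>.3195)&(z<.3305)&(w[...,0]>.5)&(w[...,0]<.63)&(w[...,1]>-.40)&(w[...,1]<-.19)).astype(np.uint8)
    num,lab,st,_=cv2.connectedComponentsWithStats(m); k=1+np.argmax(st[1:,4]); m=(lab==k).astype(float)
    t,f,s=fit(n,m,(-.024,.016,-.12,.02),.326 if n=="top" else .324,np.array([.579,-.2435,-.277]))
    print(n,"bar",t.round(4),np.degrees(t[2]).round(2),f,s)
    # base plates
    for nm,(x0,x1,y0,y1) in dict(stand=(.42,.9,-.5,-.05),rest=(.45,.75,.15,.55)).items():
        lo,hi=(.006,.018) if n=="top" else (.004,.016)
        m=((z>lo)&(z<hi)&(w[...,0]>x0)&(w[...,0]<x1)&(w[...,1]>y0)&(w[...,1]<y1)).astype(np.uint8)
        m=cv2.morphologyEx(m,cv2.MORPH_OPEN,np.ones((3,3),np.uint8))
        num,lab,st,_=cv2.connectedComponentsWithStats(m); k=1+np.argmax(st[1:,4]); m=lab==k
        r=cv2.minAreaRect((w[m][:,:2]*1000).astype(np.float32)); print(n,nm,r,m.sum(),np.median(w[m][:,2]))
    # prongs etc
    m=(z>.26)&(z<.3)&(w[...,0]>.45)&(w[...,1]>.15)&(w[...,1]<.6)&(w[...,0]<.75)
    print(np.median(z[m]),w[m][:,:2].min(0),w[m][:,:2].max(0))
E
```

```text
top bar [ 0.5775 -0.2428 -0.2812] -16.11 52.06666666666667 972.0
top stand ((592.1621704101562, -252.50714111328125), (270.207275390625, 126.87333679199219), 74.01249694824219) 2911 0.01109306928835796
top rest ((546.9656982421875, 273.1683349609375), (124.9772720336914, 199.14195251464844), 28.724729537963867) 1593 0.011251347673062018
0.28512838951129515 [0.4801891  0.15007189] [0.73168142 0.36484107]
scene bar [ 0.5737 -0.2466 -0.2766] -15.85 80.26274509803922 991.0
scene stand ((596.1976318359375, -256.8792724609375), (269.9377746582031, 142.1560821533203), 74.0118637084961) 4607 0.008826586942310422
scene rest ((542.1884155273438, 271.4395751953125), (126.52623748779297, 202.04043579101562), 29.326126098632812) 1171 0.008313572180528639
0.28084892649088133 [0.47590293 0.15086882] [0.73066239 0.3622905 ]
```

```bash
python3 - <<'E'
from h import *
C={n:dict(np.load(n+"0.npz")) for n in("top","scene")}
a=np.radians(29.0);ex=np.array([np.cos(a),np.sin(a)]);ey=np.array([-np.sin(a),np.cos(a)])
for n in C:
    w=cloud(C[n]);col=C[n]["color"].astype(int);z=w[...,2]
    uv=np.stack([w[...,:2]@ex,w[...,:2]@ey],-1)
    reg=(w[...,0]>.45)&(w[...,0]<.8)&(w[...,1]>.12)&(w[...,1]<.5)&(uv[...,0]<.70)
    for lo,hi in((.27,.30),(.2,.26),(.10,.137),(.03,.08)):
        m=(reg&(z>lo)&(z<hi)).astype(np.uint8)
        num,lab,st,_=cv2.connectedComponentsWithStats(m,connectivity=8)
        for k in range(1,num):
            if st[k,4]<6: continue
            q=lab==k
            print(n,lo,st[k,:4],st[k,4],"uv min",np.round(uv[q].min(0),3),"max",np.round(uv[q].max(0),3),"mean",np.round(uv[q].mean(0),3),np.round(z[q].mean(),3),col[q].mean(0).round())
a=[]
for n,b in(("top",(145,240,150,250)),("scene",(128,235,180,280))):
    a.append(cv2.resize(C[n]["color"][b[0]:b[1],b[2]:b[3]],(400,400),interpolation=cv2.INTER_CUBIC))
cv2.imwrite("pics/restz.png",np.hstack(a))
E
```

```text
top 0.27 [198 157  26  38] 411 uv min [ 0.573 -0.101] max [ 0.667 -0.06 ] mean [ 0.623 -0.081] 0.285 [118. 117. 117.]
top 0.27 [157 171  25  39] 428 uv min [0.572 0.008] max [0.668 0.05 ] mean [0.624 0.029] 0.285 [116. 115. 116.]
top 0.2 [208 171   7   5] 25 uv min [ 0.647 -0.088] max [ 0.65  -0.073] mean [ 0.648 -0.081] 0.217 [83. 80. 82.]
top 0.2 [169 185   5   5] 16 uv min [0.647 0.026] max [0.65  0.037] mean [0.649 0.033] 0.219 [86. 84. 86.]
top 0.2 [215 188   7   9] 31 uv min [ 0.585 -0.087] max [ 0.589 -0.075] mean [ 0.587 -0.081] 0.23 [70. 68. 68.]
top 0.2 [174 203   9   7] 30 uv min [0.586 0.024] max [0.59  0.035] mean [0.588 0.029] 0.233 [73. 71. 71.]
top 0.1 [180 190   6   9] 27 uv min [0.648 0.019] max [0.662 0.034] mean [0.651 0.024] 0.117 [87. 84. 87.]
top 0.1 [220 199   8   8] 26 uv min [ 0.578 -0.092] max [ 0.588 -0.071] mean [ 0.581 -0.082] 0.124 [33. 32. 34.]
top 0.1 [185 213   8   7] 27 uv min [0.579 0.017] max [0.587 0.037] mean [0.582 0.027] 0.122 [34. 31. 32.]
top 0.03 [182 194   9  10] 39 uv min [0.648 0.02 ] max [0.665 0.037] mean [0.651 0.026] 0.056 [82. 79. 8
[... 1013 characters left out ...]
 [123. 123. 128.]
scene 0.1 [239 183   8  13] 73 uv min [ 0.641 -0.092] max [ 0.662 -0.072] mean [ 0.648 -0.084] 0.118 [122. 121. 126.]
scene 0.1 [197 187   9  13] 88 uv min [0.572 0.015] max [0.597 0.039] mean [0.581 0.026] 0.12 [51. 53. 54.]
scene 0.1 [230 194   8  13] 81 uv min [ 0.574 -0.094] max [ 0.593 -0.072] mean [ 0.579 -0.084] 0.12 [46. 47. 49.]
scene 0.03 [210 192   8  15] 89 uv min [0.641 0.018] max [0.662 0.038] mean [0.649 0.026] 0.056 [128. 128. 133.]
scene 0.03 [226 199  22  25] 230 uv min [ 0.568 -0.098] max [ 0.661 -0.052] mean [ 0.608 -0.083] 0.058 [123. 130. 136.]
scene 0.03 [195 203  15  15] 145 uv min [0.564 0.011] max [0.6   0.059] mean [0.579 0.026] 0.06 [80. 82. 86.]
```

View pics/restz.png

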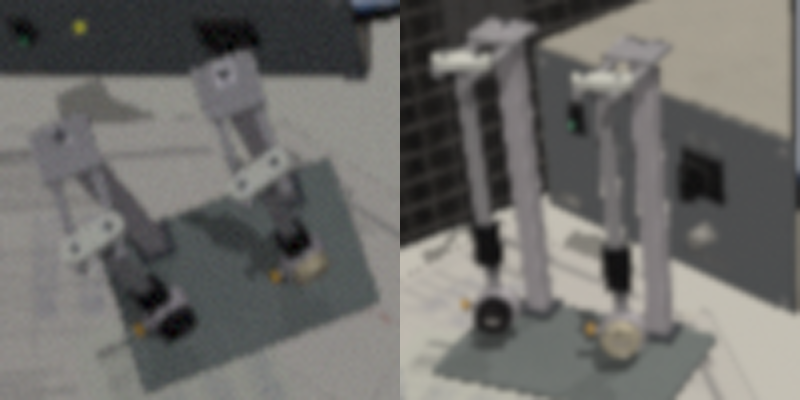

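```bash
cat >> h.py <<'E'
def tool_R(yaw,pitch,flip=False):
    "tool x: heading yaw, pitched down by pitch; tool y horizontal"
    ex=np.array([np.cos(yaw),np.sin(yaw),0]);ey=np.array([-np.sin(yaw),np.cos(yaw),0])
    if flip: ey=-ey
    x=np.cos(pitch)*ex-np.sin(pitch)*np.array([0,0,1.])
    return np.stack([x,ey,np.cross(x,ey)],1)
def plan(p0,q0,p1,R1,n=None,g=0.0187):
    "p1 = desired grasp point; returns rows"
    from scipy.linalg import expm,logm
    T0=np.eye(4);T0[:3,:3]=R.from_quat(q0).as_matrix();T0[:3,3]=p0
    T1=np.eye(4);T1[:3,:3]=R1;T1[:3,3]=np.asarray(p1)+g*R1[:,0]
    D=np.linalg.inv(T0)@T1
    w=R.from_matrix(D[:3,:3]).as_rotvec();
    if n is None: n=int(max(np.ceil(np.linalg.norm(w)/.145),np.ceil(np.linalg.norm(D[:3,3])/.045),1))
    S=expm(np.real(logm(D))/n)
    print("n",n,"row mm",np.round(S[:3,3]*1000,1),"rot",np.round(R.from_matrix(S[:3,:3]).as_rotvec(),4))
def st(o):
    Rm=R.from_quat(o["ee_rot"]).as_matrix()
    print("t",round(o["clock"],2),"tcp",np.round(o["position"],4),"grasp",np.round(o["position"]-.0187*Rm[:,0],4),"xax",np.round(Rm[:,0],3),"yax",np.round(Rm[:,1],3),"q",np.round(o["joint_pos"],3),"f",np.round(o["ft_force"],1),"g",round(float(o["grip_width"]),3))
E
python3 - <<'E'
from h import *
from workcell import manip
o=manip.get_obs();st(o)
for p in(35,45):
  for f in(0,1):
    Rt=tool_R(np.radians(29),np.radians(p),f)
    g=np.array([.501,.309,.122])-.13*Rt[:,0]
    print(p,f,g);plan(o["position"],o["ee_rot"],g,Rt)
E
```

```text
t 1.1 tcp [0.2745 0.5615 0.2313] grasp [0.2745 0.5615 0.25  ] xax [ 0.  0. -1.] yax [0.439 0.898 0.   ] q [-1.139  0.332 -0.065  1.46   0.022  1.35  -0.088] f [ 1.2 -0.1 -0.4] g 1.001
35 0 [0.40786195 0.25737274 0.19656494]
n 10 row mm [  8.9 -30.9  14.1] rot [-0.0884 -0.0883  0.046 ]
35 1 [0.40786195 0.25737274 0.19656494]
n 16 row mm [-6.4  7.3 23.8] rot [0.1238 0.0336 0.0644]
45 0 [0.42060156 0.26443442 0.21392388]
n 9 row mm [  7.9 -33.3  18. ] rot [-0.1011 -0.0803  0.0418]
45 1 [0.42060156 0.26443442 0.21392388]
n 16 row mm [-5.3  8.9 23.4] rot [0.1279 0.0276 0.053 ]
```

```bash
python3 -m handwheel '7.9 -33.3 18 -0.1011 -0.0803 0.0418 60;7.9 -33.3 18 -0.1011 -0.0803 0.0418 60;7.9 -33.3 18 -0.1011 -0.0803 0.0418 60;7.9 -33.3 18 -0.1011 -0.0803 0.0418 60;7.9 -33.3 18 -0.1011 -0.0803 0.0418 60' 60; cat > s.py <<'E'
from h import *
from workcell import manip
import sys
o=manip.get_obs();st(o)
if len(sys.argv)>1:
    a=list(map(float,sys.argv[1:])) # x y z yaw pitch back(mm) [flip]
    Rt=tool_R(np.radians(a[3]),np.radians(a[4]),len(a)>6 and a[6])
    plan(o["position"],o["ee_rot"],np.array(a[:3])-a[5]/1000*Rt[:,0],Rt)
E
python3 s.py .501 .309 .122 29 45 130
```

```text
clock: 1.6
position: [0.3257, 0.3799, 0.1984]
ee_rot: [0.017, 0.536, 0.062, 0.842]
ft_force: [2.0, 0.1, 1.5]
grip_width: 0.703
t 1.6 tcp [0.3257 0.3799 0.1984] grasp [0.3179 0.3776 0.2152] xax [ 0.419  0.123 -0.9  ] yax [-0.086  0.992  0.096] q [-1.117 -0.15  -0.072  2.13   0.432  0.917  0.223] f [2.  0.1 1.5] g 0.703
n 4 row mm [  8.  -33.1  17.8] rot [-0.0996 -0.0795  0.0412]
```

```bash
python3 -m handwheel '8 -33.1 17.8 -0.0996 -0.0795 0.0412 60;8 -33.1 17.8 -0.0996 -0.0795 0.0412 60;8 -33.1 17.8 -0.0996 -0.0795 0.0412 60;8 -33.1 17.8 -0.0996 -0.0795 0.0412 60;0 0 0 0 0 0 60'; 
python3 s.py .501 .309 .122 29 45 60
```

```text
clock: 2.1
position: [0.4037, 0.2871, 0.1955]
ee_rot: [-0.071, 0.416, 0.199, 0.884]
ft_force: [-0.0, 0.1, 0.0]
grip_width: 0.707
t 2.1 tcp [0.4037 0.2871 0.1955] grasp [0.393  0.2816 0.2098] xax [ 0.574  0.293 -0.765] yax [-0.412  0.91   0.04 ] q [-0.858 -0.371 -0.034  2.405  0.536  0.516  0.697] f [-0.   0.1  0. ] g 0.707
n 2 row mm [ 38.9 -12.6  11.2] rot [-0.0434 -0.0421  0.0129]
```

```bash
python3 -m handwheel '30 -9 8 -0.0334 -0.0321 0.0129 60;30 -9 8 -0.0334 -0.0321 0.0129 60;0 0 0 0 0 0 60;0 0 0 0 0 0 60'; 
python3 s.py .501 .309 .122 29 45 40; python3 s.py .501 .309 .122 29 50 40
python3 - <<'E'
from workcell import cams
import cv2,numpy as np
a=[]
for n,b in(("top",(145,300,150,300)),("scene",(128,270,170,310))):
    c=cams.camera(n);np.savez(n+"1.npz",**c)
    a.append(cv2.resize(c["color"][b[0]:b[1],b[2]:b[3]],(400,400),interpolation=cv2.INTER_CUBIC))
cv2.imwrite("pics/r1.png",np.hstack(a))
E
```

```text
clock: 2.5
position: [0.455, 0.2987, 0.1596]
ee_rot: [-0.091, 0.382, 0.229, 0.89]
ft_force: [0.1, 0.4, 0.1]
grip_width: 0.701
t 2.5 tcp [0.455  0.2987 0.1596] grasp [0.4437 0.2924 0.1731] xax [ 0.602  0.339 -0.723] yax [-0.478  0.878  0.013] q [-0.728 -0.199 -0.05   2.405  0.747  0.258  0.621] f [0.1 0.4 0.1] g 0.701
n 1 row mm [ 37.1 -13.4   6.4] rot [-0.0148 -0.0224 -0.0044]
t 2.5 tcp [0.455  0.2987 0.1596] grasp [0.4437 0.2924 0.1731] xax [ 0.602  0.339 -0.723] yax [-0.478  0.878  0.013] q [-0.728 -0.199 -0.05   2.405  0.747  0.258  0.621] f [0.1 0.4 0.1] g 0.701
n 1 row mm [ 37.1 -13.4   8.3] rot [-0.0146  0.0649 -0.005 ]
```

View pics/r1.png

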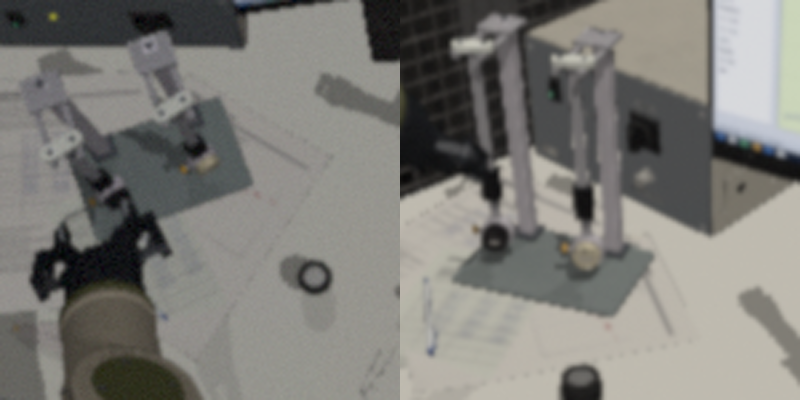

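```bash
python3 -m handwheel '19 -7 4 -0.007 0.032 -0.002 60;19 -7 4 -0.007 0.032 -0.002 60;0 0 0 0 0 0 60;0 0 0 0 0 0 60'; 
python3 s.py .501 .309 .121 29 50 0; 
python3 - <<'E'
from workcell import cams
from h import *
from workcell import manip
a=[]
o=manip.get_obs()
for n,b in(("top",(145,300,150,300)),("scene",(128,270,170,310))):
    c=cams.camera(n);np.savez(n+"1.npz",**c)
    im=c["color"].copy()
    im=cv2.resize(im[b[0]:b[1],b[2]:b[3]],(400,400),interpolation=cv2.INTER_CUBIC)
    for P,co in((o["position"],(0,0,255)),([.501,.309,.12],(0,255,0))):
        u=proj(c,P); u=(u-[b[2],b[0]])*[400/(b[3]-b[2]),400/(b[1]-b[0])]
        cv2.circle(im,tuple(int(x) for x in u),3,co,-1)
    a.append(im)
cv2.imwrite("pics/r2.png",np.hstack(a))
E
```

```text
clock: 3.0
position: [0.4894, 0.3019, 0.1384]
ee_rot: [-0.105, 0.408, 0.228, 0.878]
ft_force: [-1.0, 0.2, -0.9]
grip_width: 0.705
t 3.0 tcp [0.4894 0.3019 0.1384] grasp [0.4789 0.296  0.1527] xax [ 0.564  0.315 -0.764] yax [-0.486  0.874  0.002] q [-0.784 -0.077  0.073  2.32   0.583  0.246  0.848] f [-1.   0.2 -0.9] g 0.705
n 1 row mm [40.7  0.5 -1. ] rot [-0.0003  0.0039 -0.0021]
```

View pics/r2.png

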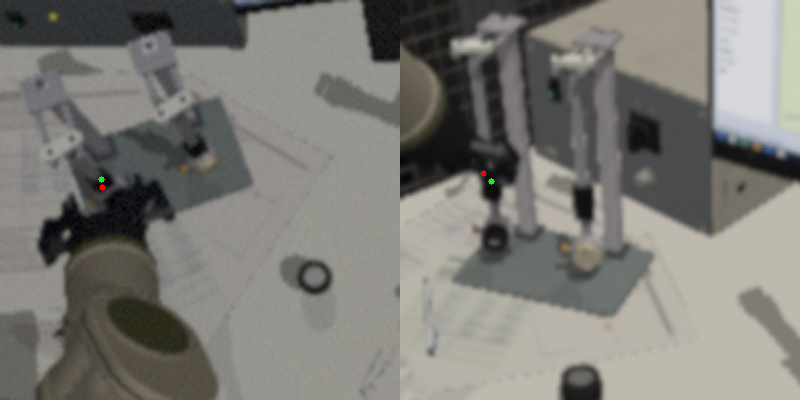

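```bash
python3 -m handwheel '22 0.3 -0.5 0 0.002 -0.001 60;22 0.2 -0.5 0 0.002 -0.001 60;0 0 0 0 0 0 60;0 0 0 0 0 0 45;0 0 0 0 0 0 10;0 0 0 0 0 0 10;0 0 0 0 0 0 10;0 0 0 0 0 0 10' 60;  python3 s.py .501 .309 .121 29 50 0
```

```text
clock: 3.9
position: [0.5143, 0.3153, 0.1046]
ee_rot: [-0.105, 0.409, 0.227, 0.878]
ft_force: [-0.8, 0.5, 5.9]
grip_width: 0.264
t 3.9 tcp [0.5143 0.3153 0.1046] grasp [0.5038 0.3095 0.1189] xax [ 0.563  0.312 -0.765] yax [-0.484  0.875  0.   ] q [-0.764  0.055  0.071  2.28   0.795  0.165  0.636] f [-0.8  0.5  5.9] g 0.264
n 1 row mm [-3.3  0.9 -0.7] rot [-0.0006  0.0012  0.0001]
```

```bash
cat > look.py <<'E'
import sys
from h import *
from workcell import manip,cams
pic=sys.argv[1]; b={"top":list(map(int,sys.argv[2].split(","))),"scene":list(map(int,sys.argv[3].split(",")))}
a=[]
for n in b:
    c=cams.camera(n);np.savez(n+"_last.npz",**c)
    q=b[n];a.append(cv2.resize(c["color"][q[0]:q[1],q[2]:q[3]],(400,int(400*(q[1]-q[0])/(q[3]-q[2]))),interpolation=cv2.INTER_CUBIC))
h=max(x.shape[0] for x in a);a=[cv2.copyMakeBorder(x,0,h-x.shape[0],0,0,cv2.BORDER_CONSTANT) for x in a]
cv2.imwrite("pics/"+pic,np.hstack(a)[:600]); st(manip.get_obs())
E
python3 look.py r3.png 145,245,150,250 120,240,170,290
```

```text
t 4.0 tcp [0.5144 0.3154 0.1046] grasp [0.5039 0.3095 0.1189] xax [ 0.563  0.312 -0.765] yax [-0.484  0.875  0.   ] q [-0.764  0.056  0.071  2.28   0.795  0.165  0.636] f [-1.2 -0.1  6.2] g 0.262
```

View pics/r3.png

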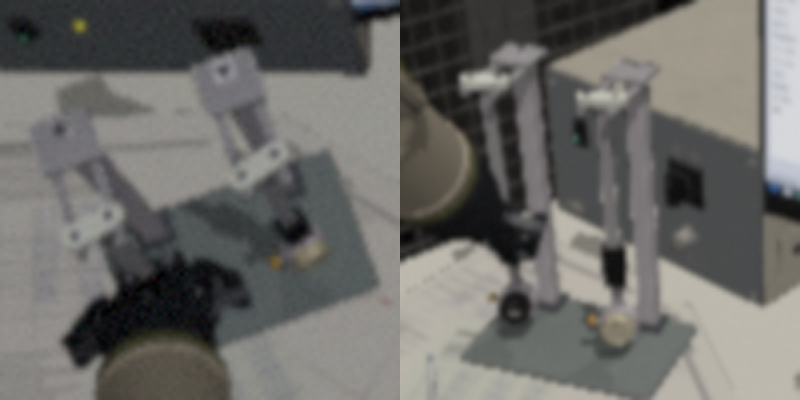

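```bash
python3 -m handwheel '-6 0 5 0 0 0 10;-6 0 5 0 0 0 10;0 0 0 0 0 0 10;-10 0 -11 0 0 0 10;-16 0 -19 0 0 0 10;-16 0 -19 0 0 0 10;0 0 0 0 0 0 10'; python3 look.py r4.png 145,245,150,250 120,240,170,290
```

```text
clock: 4.7
position: [0.456, 0.2822, 0.1193]
ee_rot: [-0.106, 0.41, 0.226, 0.877]
ft_force: [0.3, 0.3, -1.1]
grip_width: 0.268
t 4.8 tcp [0.4572 0.2832 0.1195] grasp [0.4467 0.2774 0.1338] xax [ 0.562  0.31  -0.767] yax [-0.484  0.875 -0.   ] q [-0.744 -0.125  0.011  2.41   0.712  0.226  0.696] f [ 0.3  0.5 -1.4] g 0.265
```

View pics/r4.png

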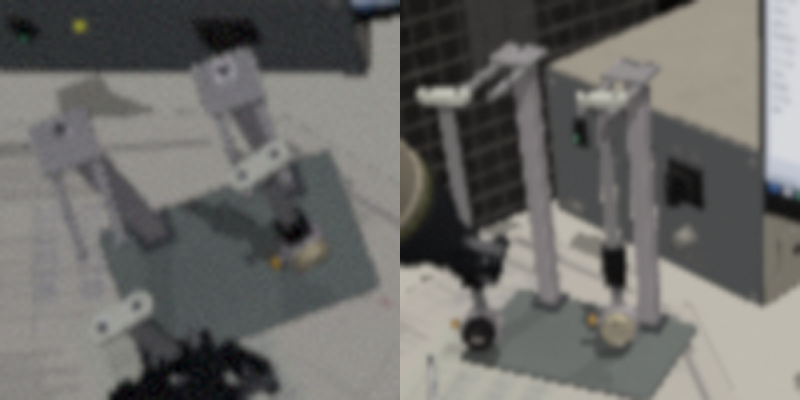

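```bash
python3 s.py .49 .145 .155 10 52 0;python3 s.py .475 .19 .15 18 52 0; python3 - <<'E'
from h import *
c=dict(np.load("top0.npz"));w=cloud(c);print(w[252,268],w[261,311])
E
```

```text
t 4.8 tcp [0.4572 0.2832 0.1195] grasp [0.4467 0.2774 0.1338] xax [ 0.562  0.31  -0.767] yax [-0.484  0.875 -0.   ] q [-0.744 -0.125  0.011  2.41   0.712  0.226  0.696] f [ 0.3  0.5 -1.4] g 0.265
n 4 row mm [ -5.6 -35.8   1.4] rot [ 0.0643  0.0084 -0.0519]
t 4.8 tcp [0.4572 0.2832 0.1195] grasp [0.4467 0.2774 0.1338] xax [ 0.562  0.31  -0.767] yax [-0.484  0.875 -0.   ] q [-0.744 -0.125  0.011  2.41   0.712  0.226  0.696] f [ 0.3  0.5 -1.4] g 0.265
n 3 row mm [ -6.7 -31.1   0.2] rot [ 0.0496  0.0113 -0.0399]
[0.43229701 0.06650808 0.0405421 ] [ 0.42125552 -0.06616845  0.0538564 ]
```

```bash
python3 -m handwheel '-5.6 -35.8 1.4 0.0643 0.0084 -0.0519 10;-5.6 -35.8 1.4 0.0643 0.0084 -0.0519 10'; python3 s.py .49 .145 .155 10 52 0
```

```text
clock: 5.0
position: [0.4853, 0.2165, 0.1296]
ee_rot: [-0.072, 0.425, 0.152, 0.889]
ft_force: [0.2, -0.3, -1.7]
grip_width: 0.268
t 5.0 tcp [0.4853 0.2165 0.1296] grasp [0.4743 0.2126 0.1442] xax [ 0.592  0.209 -0.778] yax [-0.331  0.943  0.001] q [-0.695 -0.162  0.072  2.402  0.669  0.304  0.706] f [ 0.2 -0.3 -1.7] g 0.268
n 2 row mm [ -5.8 -35.6   1.4] rot [ 0.0637  0.0078 -0.0511]
```

```bash
python3 -m handwheel '-5.8 -35.6 1.4 0.0637 0.0078 -0.0511 10;-5.8 -35.6 1.4 0.0637 0.0078 -0.0511 10'; python3 s.py .62 -.04 .145 -16 52 0
```

```text
clock: 5.2
position: [0.5017, 0.1463, 0.1406]
ee_rot: [-0.038, 0.437, 0.078, 0.895]
ft_force: [0.9, 0.0, -1.5]
grip_width: 0.265
t 5.2 tcp [0.5017 0.1463 0.1406] grasp [0.4903 0.1443 0.1553] xax [ 0.607  0.106 -0.788] yax [-0.172  0.985  0.   ] q [-0.634 -0.206  0.12   2.399  0.651  0.382  0.696] f [ 0.9  0.  -1.5] g 0.265
n 6 row mm [ 15.  -31.5  16.5] rot [ 0.0593  0.     -0.0464]
```

```bash
python3 -m handwheel '15 -31.5 16.5 0.0593 0 -0.0464 10;15 -31.5 16.5 0.0593 0 -0.0464 10;15 -31.5 16.5 0.0593 0 -0.0464 10;15 -31.5 16.5 0.0593 0 -0.0464 10;15 -31.5 16.5 0.0593 0 -0.0464 10;0 0 0 0 0 0 10;0 0 0 0 0 0 10;0 0 0 0 0 0 10'; python3 look.py r5.png 140,240,270,370 130,270,270,410
```

```text
clock: 6.0
position: [0.6154, -0.0052, 0.1319]
ee_rot: [0.044, 0.436, -0.089, 0.894]
ft_force: [0.3, 0.0, -2.3]
grip_width: 0.263
t 6.1 tcp [ 0.6154 -0.005   0.1323] grasp [ 0.6041 -0.0027  0.1471] xax [ 0.604 -0.121 -0.788] yax [0.197 0.98  0.001] q [-0.467  0.04   0.272  2.202  0.707  0.357  0.573] f [ 0.3 -0.1 -1.9] g 0.269
```

View pics/r5.png

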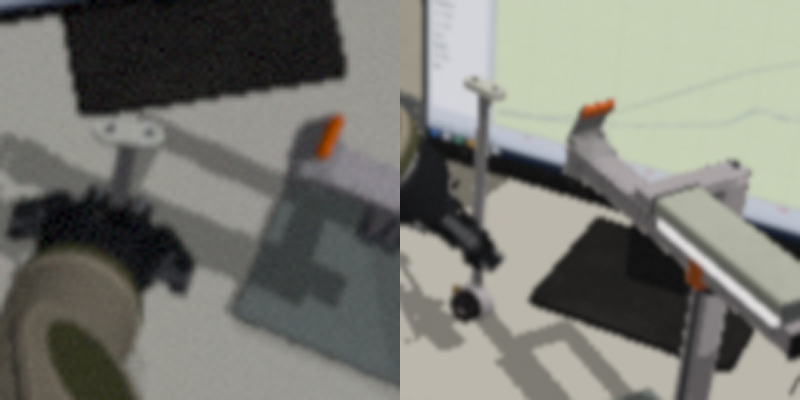

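```bash
cat > shoe.py <<'E'
from h import *
from workcell import manip
from scipy.optimize import minimize
import sys
o=manip.get_obs();Rm=R.from_quat(o["ee_rot"]).as_matrix();g=o["position"]-.0187*Rm[:,0]
print("grasp",g.round(4),"yaw",np.degrees(np.arctan2(-Rm[0,1],Rm[1,1])).round(2))
ST={"top":(.5775,-.2428,0.0),"scene":(.5737,-.2466,-.002)}
a=np.radians(-16.05);ex=np.array([np.cos(a),np.sin(a)]);ey=np.array([-np.sin(a),np.cos(a)])
def poly(c,t,z):
    x,y,b=t;th=np.linspace(-np.pi/2,np.pi/2,9)
    loc=np.r_[np.c_[-.008*np.sin(th),.014+.008*np.cos(th)],np.c_[.008*np.sin(th),-.014-.008*np.cos(th)]]
    cs,s=np.cos(b),np.sin(b);P=np.c_[x+cs*loc[:,0]-s*loc[:,1],y+s*loc[:,0]+cs*loc[:,1],np.full(18,z)]
    p=proj(c,P);big=np.zeros((1680,2240),np.uint8)
    cv2.fillPoly(big,[cv2.convexHull(np.round((p+.5)*64-8).astype(np.int32))],255,shift=4)
    return cv2.resize(big,(560,420),interpolation=cv2.INTER_AREA)/255.
b0=np.arctan2(-Rm[0,1],Rm[1,1])
for n in("top","scene"):
    c=dict(np.load(n+"_last.npz"));w=cloud(c);z=w[...,2];zt=g[2]+.168
    m=(abs(z-zt)<.012)&(np.hypot(w[...,0]-g[0],w[...,1]-g[1])<.05)
    q=w[m]
    mm=m.astype(float)
    zz=np.median(z[m][z[m]>np.percentile(z[m],40)])
    t0=np.array([*q[:,:2].mean(0),b0])
    f=lambda t:np.abs(poly(c,t,zz)-mm).sum()
    for k in(1,-1,1): 
        r=minimize(f,t0,method="Nelder-Mead",options=dict(initial_simplex=[t0]+[t0+d for d in np.diag([.004,.004,.08])*k],xatol=1e-5,fatol=.01));t0=r.x
    d=t0[:2]-np.array(ST[n][:2])
    print(n,m.sum(),"shoe",t0.round(4)[:2],"yaw",np.degrees(t0[2]).round(1),"ztop",zz.round(4),"err",r.fun.round(1),"stand xy mm",np.round([d@ex*1000,d@ey*1000],1),"rel grasp",(t0[:2]-g[:2]).round(4))
d=g[:2]-np.array([.5756,-.2447]);print("grasp in avg stand",np.round([d@ex*1000,d@ey*1000],1))
E
python3 shoe.py
```

```text
grasp [ 0.6041 -0.0027  0.1471] yaw -11.35
top 112 shoe [ 6.084e-01 -1.000e-04] yaw -0.7 ztop 0.3166 err 10.6 stand xy mm [-37.4 241.8] rel grasp [0.0043 0.0027]
scene 87 shoe [ 0.6015 -0.0073] yaw -5.0 ztop 0.3139 err 30.6 stand xy mm [-39.5 237.6] rel grasp [-0.0026 -0.0046]
grasp in avg stand [-39.5 240.4]
```

```bash
python3 - <<'E'
from h import *
g=np.array([.6041,-.0027,.1471])
for n in("top","scene"):
    c=dict(np.load(n+"_last.npz"));w=cloud(c);z=w[...,2];zt=g[2]+.168
    for lo in(-.012,-.004,-.0):
        m=(z-zt>lo)&(z-zt<.012)&(np.hypot(w[...,0]-g[0],w[...,1]-g[1])<.06)
        q=w[m][:,:2]*1000
        r=cv2.minAreaRect(q.astype(np.float32))
        e,v=np.linalg.eigh(np.cov(q.T)); l=v[:,1]*np.sign(v[1,1]); print(n,lo,m.sum(),"pca yaw",np.degrees(np.arctan2(-l[0],l[1])).round(1),np.sqrt(e*12).round(1),r)
    m=(z-zt>-.03)&(z-zt<.015)&(np.hypot(w[...,0]-g[0],w[...,1]-g[1])<.06)
    u=np.argwhere(m);a,b=u.min(0),u.max(0)
    print(np.where(m,(z-zt)*1000,np.nan)[a[0]:b[0]+1,a[1]:b[1]+1].round(0).astype(str).tolist().__len__())
    for row in np.where(m,(z-zt)*1000,-99)[a[0]:b[0]+1,a[1]:b[1]+1]: print(" ".join("  ." if x<-90 else "%3d"%x for x in row))
E
```

```text
top -0.012 112 pca yaw -0.4 [16.9 40.9] ((609.3709106445312, -0.10605621337890625), (16.42049217224121, 40.70464324951172), 0.05164284259080887)
top -0.004 109 pca yaw -1.0 [16.7 41.1] ((609.3709106445312, -0.10605621337890625), (16.42049217224121, 40.70464324951172), 0.05164284259080887)
top -0.0 67 pca yaw 1.0 [15.4 42.2] ((609.097412109375, -0.29740142822265625), (40.452674865722656, 15.478437423706055), 89.18543243408203)
32
  .   2  -2   0   1   0   0   0   .   .   .   .   .   .   .   .   .
 -1   1   0   0   0   0   1   0  -1   1  -1   3   0  -1   2   .   .
  1   2   0   3   0   1   0   3   0   0  -2   0  -3   1   4  -1   2
  1   0   0   0   1   3   2   0   0  -1   3   2   1   1   1   3   0
 -1   1  -2   1  -1  -3   2   0   1   2   0   0   0   2   0   0   1
 -3   3   0   0   1   3   1   0   2   2  -1   4   2   2  -3   0   2
  .   .  -4  -1  -4  -2   0   2   1   3   0   2   0   1   1   2   1
  .   .   .   .   . -25 -22 -24 -23  -4  -1  -2   0   0  -3  -2   .
  .   .   .   .   . -29   .   . -29 -28   .   .   .   .   .   .   .
  .   .   .   .   .   .   .   .   .   .   .   .   .   .
[... 2073 characters left out ...]
  -2  -2   0  -1  -1  -1   .   .   .   .
 -7  -5  -3  -2  -1   0   0  -1  -1  -2   0   0   0   .   .
  .  -8  -6  -6  -3  -2  -2   0   0  -1   0   0   0  -1  -2
  .   .   .  -6  -8  -5  -4  -3  -1  -1  -3   0  -1   0   0
  .   .   .   .   .  -8  -7  -5  -5  -3  -2  -2  -2  -2  -3
  .   .   .   .   . -16 -13  -7  -7  -6  -4  -5  -4  -4  -6
  .   .   .   .   . -16 -15 -14 -14  -8  -6  -7  -7  -9   .
  .   .   .   .   . -19 -20 -19 -16 -18   .   .   .   .   .
  .   .   .   .   . -22 -22 -19 -19 -22   .   .   .   .   .
  .   .   .   .   . -26 -25 -23 -21   .   .   .   .   .   .
  .   .   .   .   . -28 -27 -25 -25   .   .   .   .   .   .
  .   .   .   .   .   . -29 -28 -28   .   .   .   .   .   .
```

```bash
python3 - <<'E'
from h import *
for n in("top","scene"):
  for f,c0 in(("0",((.501,.309),(.5543,.2128))),("1",((.501,.309),(.5543,.2128)))):
    c=dict(np.load(n+f+".npz"));w=cloud(c);z=w[...,2];col=c["color"].astype(int)
    for x,y in c0:
        m=(z>.277)&(z<.30)&(np.hypot(w[...,0]-x,w[...,1]-y)<.05)&(col.min(-1)>130)
        q=w[m][:,:2]*1000
        e,v=np.linalg.eigh(np.cov(q.T)); l=v[:,1]*np.sign(v[1,1]); print(n,f,m.sum(),"pca yaw",np.degrees(np.arctan2(-l[0],l[1])).round(1),np.sqrt(e*12).round(1),q.mean(0),np.median(z[m]))
  a=(225,290) if n=="top" else(300,330)
# other black/fingers in last top image: finger points
c=dict(np.load("top_last.npz"));w=cloud(c);z=w[...,2];col=c["color"].astype(int)
im=c["color"][165:225,265:330];cv2.imwrite("pics/g5.png",cv2.convertScaleAbs(cv2.resize(im,(780,600)[:2],interpolation=cv2.INTER_CUBIC),alpha=2.0,beta=20))
E
```

```text
top 0 73 pca yaw 42.4 [15.3 37. ] [500.50297452 312.78909275] 0.2884855575227706
top 0 69 pca yaw 45.4 [15.1 40.8] [553.66174894 215.09794163] 0.28799404593840805
top 1 84 pca yaw 43.7 [16.2 38.7] [500.58409503 312.23647919] 0.28827044545098196
top 1 78 pca yaw 44.6 [15.3 41.3] [553.96921539 214.24107447] 0.2882122751199926
scene 0 64 pca yaw -61.0 [36.4 65.6] [505.37649658 311.95647418] 0.28436202047005404
scene 0 77 pca yaw -58.3 [39. 74.] [561.99472998 217.03816655] 0.2838156190985105
scene 1 59 pca yaw -65.4 [36.1 68.3] [505.68655526 310.90681097] 0.2846248879527395
scene 1 66 pca yaw -60.0 [39.  67.5] [559.84288295 215.49477935] 0.2844750849620933
```

View pics/g5.png

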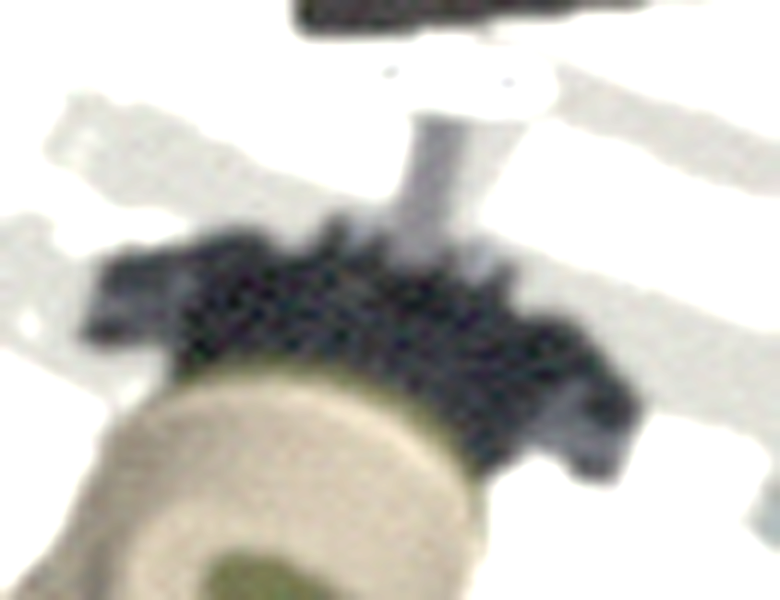

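```bash
python3 - <<'E'
from h import *
c=dict(np.load("top_last.npz"));w=cloud(c);col=c["color"].astype(int)
def P(x,y):return w[int(round(165+y/10-.5)),int(round(265+x/12-.5))]
a,b=P(105,295),P(600,450);d=a-b;print(a,b,"hand yaw",np.degrees(np.arctan2(-d[0],d[1])))
a,b=P(392,72),P(508,85);d=a-b;print(a,b,"hole yaw",np.degrees(np.arctan2(-d[0],d[1])))
# screw in initial images: orange pixels
for n in("top","scene"):
    c=dict(np.load(n+"0.npz"));w=cloud(c);hsv=cv2.cvtColor(c["color"],cv2.COLOR_BGR2HSV)
    m=(hsv[...,1]>110)&(hsv[...,0]<28)&(w[...,2]>.03)&(w[...,2]<.09)&(w[...,1]>.1)&(w[...,0]>.4)
    for x,y in((.501,.309),(.5543,.2128)):
        mm=m&(np.hypot(w[...,0]-x,w[...,1]-y)<.045); q=w[mm].mean(0); print(n,mm.sum(),q, "ang of screw yaw",np.degrees(np.arctan2(-(q[0]-x),q[1]-y)))
E
```

```text
[0.5717473  0.06828568 0.21127919] [ 0.54310879 -0.04724867  0.20849133] hand yaw -13.921795389949578
[0.60825389 0.01225385 0.31577682] [ 0.6085199  -0.01249509  0.31725778] hole yaw 0.6158318319266372
top 4 [0.48481638 0.32481031 0.06025175] ang of screw yaw 45.668506839861315
top 3 [0.53684356 0.23382265 0.0612444 ] ang of screw yaw 39.705005180704724
scene 0 [nan nan nan] ang of screw yaw nan
scene 2 [0.53342916 0.23039333 0.05899805] ang of screw yaw 49.87037166805442<stdin>:11: RuntimeWarning: Mean of empty slice.
  ret = um.true_divide(
```

```bash
python3 s.py .6285 -.057 .127 -27.5 52 0
```

```text
t 6.1 tcp [ 0.6154 -0.005   0.1323] grasp [ 0.6041 -0.0027  0.1471] xax [ 0.604 -0.121 -0.788] yax [0.197 0.98  0.001] q [-0.467  0.04   0.272  2.202  0.707  0.357  0.573] f [ 0.3 -0.1 -1.9] g 0.269
n 2 row mm [ 19.5 -24.6   8.7] rot [ 0.1108  0.0003 -0.0871]
```

```bash
python3 -m handwheel '9.8 -12.3 4.3 0.0554 0 -0.0435 10;9.8 -12.3 4.3 0.0554 0 -0.0435 10;9.8 -12.3 4.3 0.0554 0 -0.0435 10;9.8 -12.3 4.3 0.0554 0 -0.0435 10;0 0 0 0 0 0 10;0 0 0 0 0 0 10;0 0 0 0 0 0 10'; python3 look.py r6.png 140,240,270,370 130,270,270,410; python3 shoe.py
```

```text
clock: 6.8
position: [0.6367, -0.0631, 0.1125]
ee_rot: [0.104, 0.425, -0.213, 0.873]
ft_force: [-0.8, 0.1, -2.4]
grip_width: 0.269
t 6.9 tcp [ 0.6367 -0.0634  0.1126] grasp [ 0.6265 -0.0581  0.1273] xax [ 0.547 -0.284 -0.787] yax [0.462 0.887 0.001] q [-0.484  0.166  0.328  2.124  0.846  0.449  0.216] f [ 0.8 -0.  -1.7] g 0.263
grasp [ 0.6265 -0.0581  0.1273] yaw -27.51
top 107 shoe [ 0.6307 -0.056 ] yaw -15.2 ztop 0.2973 err 15.5 stand xy mm [ -0.5 194.3] rel grasp [0.0042 0.0021]
scene 94 shoe [ 0.6237 -0.065 ] yaw -23.6 ztop 0.2945 err 34.5 stand xy mm [ -2.2 188.4] rel grasp [-0.0028 -0.0068]
grasp in avg stand [ -2.7 193.4]
```

View pics/r6.png

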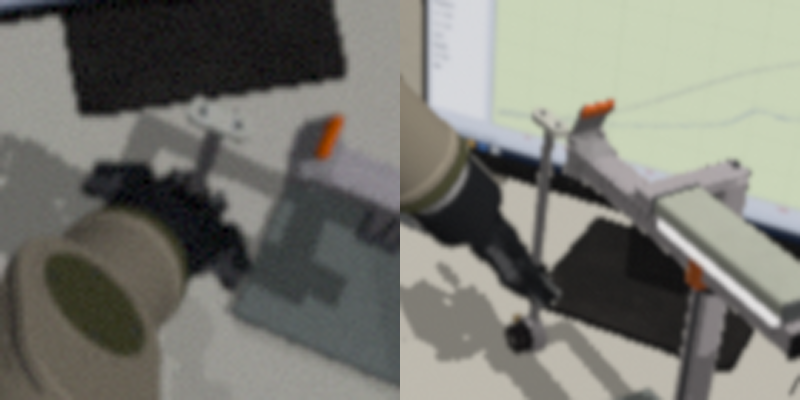

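```bash
python3 - <<'E'
from h import *
ST={"top":(.5775,-.2428,0.0),"scene":(.5737,-.2466,-.002)}
a=np.radians(-16.05);ex=np.array([np.cos(a),np.sin(a)]);ey=np.array([-np.sin(a),np.cos(a)])
for n in ST:
    c=dict(np.load(n+"0.npz"));w=cloud(c);d=w[...,:2]-np.array(ST[n][:2]);X=d@ex*1000;Y=d@ey*1000;Z=w[...,2]*1000
    for lo,hi in((-110,-60),(-60,-10),(60,80),(80,100),(100,115),(120,130),(130,142),(142,150)):
        m=(Y>lo)&(Y<hi)&(abs(X)<35)&(Z>(318 if hi<0 else 292))&(Z<350)
        if m.sum()>3: print(n,lo,hi,m.sum(),"X pct",np.percentile(X[m],[2,10,50,90,98]).round(1),"Z",np.percentile(Z[m],[5,50,95]).round(0))
E
```

```text
top -110 -60 350 X pct [-22.5 -21.   -4.4  12.3  15.4] Z [322. 326. 329.]
top -60 -10 350 X pct [-22.5 -20.6  -4.2  12.2  15.9] Z [322. 326. 328.]
top 60 80 88 X pct [-11.1 -10.6  -0.2  11.7  14. ] Z [295. 300. 303.]
top 80 100 89 X pct [-11.9 -11.   -0.5  11.1  13.9] Z [295. 300. 303.]
top 100 115 66 X pct [-11.1 -10.4   0.5  11.1  13.7] Z [296. 300. 302.]
top 120 130 57 X pct [-13.8 -12.7  -4.2  11.8  15.2] Z [299. 305. 344.]
top 130 142 92 X pct [-16.3 -14.2  -5.   12.5  16.1] Z [299. 325. 342.]
top 142 150 26 X pct [-13.6 -10.6   0.2  11.5  14. ] Z [306. 310. 315.]
scene -110 -60 391 X pct [-21.7 -20.2  -5.6  12.7  17. ] Z [320. 324. 325.]
scene -60 -10 336 X pct [-21.7 -20.2  -4.7  12.6  16.9] Z [320. 324. 325.]
scene 60 80 42 X pct [-10.7  -9.8  -4.4  11.2  13.5] Z [294. 298. 299.]
scene 80 100 71 X pct [-10.8 -10.   -0.4  12.4  15.1] Z [294. 298. 299.]
scene 100 115 44 X pct [-10.9 -10.2  -0.   12.6  15.2] Z [293. 298. 299.]
scene 120 130 74 X pct [-13.  -11.3   0.3  13.6  16. ] Z [295. 300. 340.]
scene 130 142 134 X pct [-15.1 -12.8   0.2  15.   17.2] Z [296. 307. 340.]
scene 142 150 55 X pct [-14.6 -12.3   1.2  13.3  16.5] Z [299. 307. 315.]
```

```bash
cat > d.py <<'E'
from h import *
from workcell import manip
import sys
dx,dy,dz=map(float,sys.argv[1:4]) # stand frame mm
a=np.radians(-16.05);ex=np.array([np.cos(a),np.sin(a),0]);ey=np.array([-np.sin(a),np.cos(a),0])
o=manip.get_obs();Rm=R.from_quat(o["ee_rot"]).as_matrix();st(o)
print("tool shift",np.round(Rm.T@(dx*ex+dy*ey+np.array([0,0,dz])),2))
E
python3 d.py 1.2 0 -2; python3 d.py 0 -10 0
python3 - <<'E'
from h import *
a=np.radians(-16.05);ex=np.array([np.cos(a),np.sin(a)]);ey=np.array([-np.sin(a),np.cos(a)])
c=dict(np.load("scene0.npz"));w=cloud(c);hsv=cv2.cvtColor(c["color"],cv2.COLOR_BGR2HSV)
d=w[...,:2]-np.array((.5737,-.2466));X=d@ex*1000;Y=d@ey*1000;Z=w[...,2]*1000
m=(hsv[...,1]>150)&(hsv[...,0]<15)&(Z>250)&(Z<320)&(abs(X)<50)
print(m.sum());u=np.argwhere(m)
for (r,cc) in u: print(r,cc,X[r,cc].round(1),Y[r,cc].round(1),Z[r,cc].round(1))
E
```

```text
t 6.9 tcp [ 0.6367 -0.0634  0.1126] grasp [ 0.6265 -0.0581  0.1273] xax [ 0.547 -0.284 -0.787] yax [0.462 0.887 0.001] q [-0.484  0.166  0.328  2.124  0.846  0.449  0.216] f [ 0.8 -0.  -1.7] g 0.263
tool shift [ 2.3   0.24 -0.31]
t 6.9 tcp [ 0.6367 -0.0634  0.1126] grasp [ 0.6265 -0.0581  0.1273] xax [ 0.547 -0.284 -0.787] yax [0.462 0.887 0.001] q [-0.484  0.166  0.328  2.124  0.846  0.449  0.216] f [ 0.8 -0.  -1.7] g 0.263
tool shift [ 1.22 -9.8   1.57]
34
222 372 -15.2 -23.4 293.8
223 372 -14.7 -23.3 291.1
223 373 -15.4 -26.9 293.8
224 371 -14.8 -21.0 287.2
224 372 -16.1 -25.3 290.5
224 373 -16.0 -28.1 292.2
224 374 -16.4 -31.3 294.6
225 371 -14.4 -21.0 284.5
225 372 -14.8 -24.4 286.9
225 373 -15.5 -27.9 289.5
225 374 -14.3 -29.5 290.2
226 370 -14.8 -19.1 280.8
226 371 -14.6 -21.8 282.6
226 372 -15.5 -25.6 285.5
226 373 -15.1 -27.9 286.9
226 374 -15.8 -31.6 289.6
227 370 -15.1 -19.8 279.0
227 371 -16.0 -23.8 281.9
227 372 -15.8 -26.4 283.6
227 373 -15.2 -28.6 284.9
227 374 -14.9 -31.0 286.4
228 370 -15.3 -20.6 277.0
228 371 -14.2 -22.2 277.8
228 372 -15.3 -26.3 280.9
228 373 -14.8 -28.6 282.2
228 374 -15.0 -31.6 284.4
229 371 -14.4 -22.9 275.7
229 372 -14.7 -26.1 278.0
229 373 -16.8 -31.3 282.3
229 374 -14.5 -31.6 281.7
229 375 -10.3 -29.7 279.0
230 373 -15.8 -30.6 279.0
230 374 -13.6 -31.0 278.5
230 375 -12.5 -32.6 279.2
```

```bash
python3 -m handwheel '2.3 0.2 -0.3 0 0 0 10;1.2 -9.8 1.6 0 0 0 10;1.2 -9.8 1.6 0 0 0 10;1.2 -9.8 1.6 0 0 0 10;0.6 -4.9 0.8 0 0 0 10;0 0 0 0 0 0 10;0 0 0 0 0 0 10'; python3 look.py r7.png 150,220,300,370 140,240,300,400; python3 shoe.py
```

```text
clock: 7.6
position: [0.6283, -0.098, 0.1105]
ee_rot: [0.105, 0.425, -0.214, 0.873]
ft_force: [0.3, 0.3, -1.5]
grip_width: 0.266
t 7.7 tcp [ 0.6284 -0.0975  0.1104] grasp [ 0.6182 -0.0922  0.1251] xax [ 0.547 -0.285 -0.787] yax [0.463 0.887 0.001] q [-0.434  0.15   0.351  2.149  0.837  0.401  0.28 ] f [-0.5  0.2 -1.8] g 0.267
grasp [ 0.6182 -0.0922  0.1251] yaw -27.56
top 215 shoe [ 0.6074 -0.1096] yaw -30.9 ztop 0.3003 err 173.1 stand xy mm [ -8.1 136.3] rel grasp [-0.0108 -0.0174]
scene 230 shoe [ 0.6141 -0.1221] yaw -33.7 ztop 0.2999 err 162.9 stand xy mm [  4.4 130.8] rel grasp [-0.0041 -0.0299]
grasp in avg stand [ -1.2 158.3]
```

View pics/r7.png

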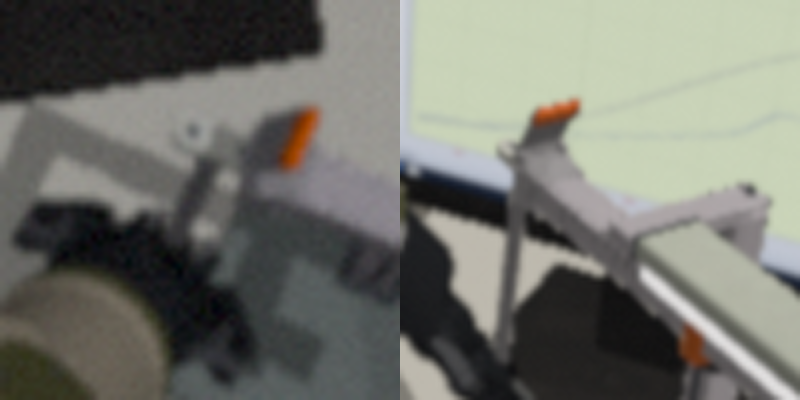

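```bash
python3 -m handwheel '0.6 -4.9 0.8 0 0 0 10;0.6 -4.9 0.8 0 0 0 10;0.6 -4.9 0.8 0 0 0 10;0 0 0 0 0 0 10'; python3 -m handwheel '0.6 -4.9 0.8 0 0 0 10;0.6 -4.9 0.8 0 0 0 10;0 0 0 0 0 0 10'; python3 look.py r8.png 150,220,300,370 140,240,300,400
```

```text
clock: 8.1
position: [0.6236, -0.1137, 0.1104]
ee_rot: [0.105, 0.425, -0.215, 0.873]
ft_force: [-1.1, -0.2, -1.8]
grip_width: 0.266
clock: 8.4
position: [0.6209, -0.1232, 0.1104]
ee_rot: [0.105, 0.425, -0.215, 0.873]
ft_force: [0.1, 0.6, -1.8]
grip_width: 0.267
t 8.5 tcp [ 0.6213 -0.1223  0.1105] grasp [ 0.6111 -0.1169  0.1252] xax [ 0.546 -0.285 -0.787] yax [0.464 0.886 0.   ] q [-0.395  0.136  0.366  2.165  0.819  0.37   0.34 ] f [ 0.2  0.6 -2.5] g 0.262
```

View pics/r8.png

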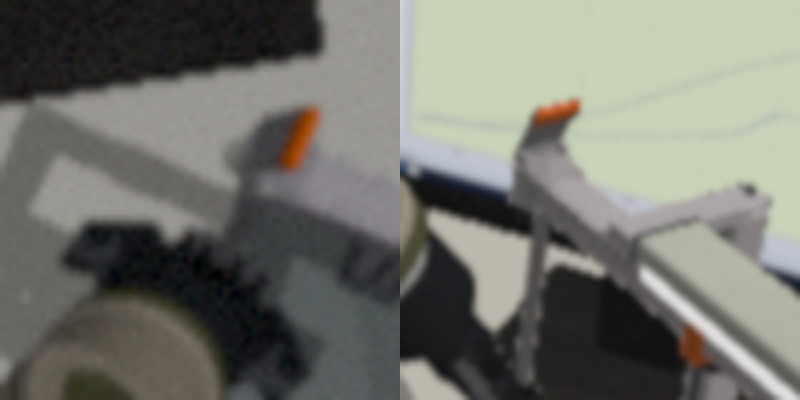

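```bash
python3 -m handwheel '0.6 -4.9 0.8 0 0 0 10;0.6 -4.9 0.8 0 0 0 10;0.6 -4.9 0.8 0 0 0 10;0 0 0 0 0 0 10'; python3 -m handwheel '0.6 -4.9 0.8 0 0 0 10;0.6 -4.9 0.8 0 0 0 10;0.6 -4.9 0.8 0 0 0 10;0 0 0 0 0 0 10'; python3 look.py r9.png 150,220,300,370 140,260,300,420; python3 d.py 0 -10 0;python3 shoe.py|grep grasp
```

```text
clock: 8.9
position: [0.6167, -0.1377, 0.1105]
ee_rot: [0.105, 0.425, -0.215, 0.873]
ft_force: [0.5, 0.4, -2.4]
grip_width: 0.264
clock: 9.3
position: [0.6126, -0.152, 0.1105]
ee_rot: [0.105, 0.425, -0.215, 0.873]
ft_force: [0.1, -0.7, -1.5]
grip_width: 0.268
t 9.4 tcp [ 0.613  -0.1511  0.1106] grasp [ 0.6028 -0.1457  0.1253] xax [ 0.546 -0.285 -0.787] yax [0.463 0.886 0.   ] q [-0.344  0.124  0.381  2.179  0.782  0.332  0.428] f [-0.7  0.3 -2.1] g 0.265
t 9.4 tcp [ 0.613  -0.1511  0.1106] grasp [ 0.6028 -0.1457  0.1253] xax [ 0.546 -0.285 -0.787] yax [0.463 0.886 0.   ] q [-0.344  0.124  0.381  2.179  0.782  0.332  0.428] f [-0.7  0.3 -2.1] g 0.265
tool shift [ 1.23 -9.8   1.58]
grasp [ 0.6028 -0.1457  0.1253] yaw -27.61
top 388 shoe [ 0.6061 -0.1538] yaw -21.3 ztop 0.3007 err 281.1 stand xy mm [ 2.9 93.4] rel grasp [ 0.0034 -0.0081]
scene 415 shoe [ 0.6046 -0.1429] yaw -27.7 ztop 0.2987 err 342.4 stand xy mm [  1.1 108.2] rel grasp [0.0019 0.0028]
grasp in avg stand [ -1.3 102.6]
```

View pics/r9.png

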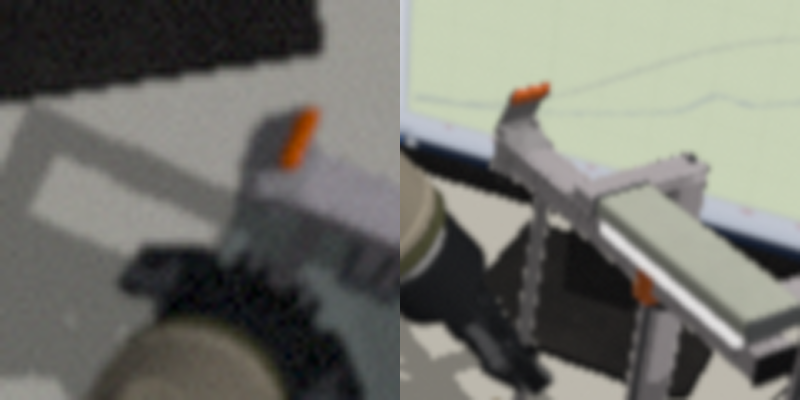

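```bash
python3 -m handwheel '1.2 -9.8 1.6 0 0 0 10;1.2 -9.8 1.6 0 0 0 10;1.2 -9.8 1.6 0 0 0 10;0 0 0 0 0 0 10'; python3 -m handwheel '1.2 -9.8 1.6 0 0 0 10;1.2 -9.8 1.6 0 0 0 10;1.2 -9.8 1.6 0 0 0 10;1.2 -9.8 1.6 0 0 0 10;0 0 0 0 0 0 10'; python3 look.py r10.png 150,220,330,400 160,260,320,420; python3 d.py 0 -10 0;python3 shoe.py|grep grasp
```

```text
clock: 9.8
position: [0.6042, -0.181, 0.1107]
ee_rot: [0.105, 0.425, -0.215, 0.873]
ft_force: [-0.1, -0.1, -1.6]
grip_width: 0.263
clock: 10.3
position: [0.5934, -0.2189, 0.1108]
ee_rot: [0.105, 0.425, -0.215, 0.873]
ft_force: [0.9, -0.2, -1.7]
grip_width: 0.268
t 10.4 tcp [ 0.5939 -0.2175  0.1109] grasp [ 0.5837 -0.2122  0.1256] xax [ 0.547 -0.285 -0.787] yax [0.463 0.886 0.001] q [-0.188  0.112  0.385  2.191  0.605  0.25   0.727] f [-0.4 -0.  -1.7] g 0.267
t 10.4 tcp [ 0.5939 -0.2175  0.1109] grasp [ 0.5837 -0.2122  0.1256] xax [ 0.547 -0.285 -0.787] yax [0.463 0.886 0.001] q [-0.188  0.112  0.385  2.191  0.605  0.25   0.727] f [-0.4 -0.  -1.7] g 0.267
tool shift [ 1.23 -9.8   1.58]
grasp [ 0.5837 -0.2122  0.1256] yaw -27.58
top 232 shoe [ 0.5874 -0.1823] yaw -36.7 ztop 0.3006 err 161.6 stand xy mm [-7.2 60.9] rel grasp [0.0037 0.0299]
scene 244 shoe [ 0.5726 -0.1977] yaw -22.9 ztop 0.2976 err 163.3 stand xy mm [-14.5  46.7] rel grasp [-0.0111  0.0145]
grasp in avg stand [-1.2 33.5]
```

View pics/r10.png

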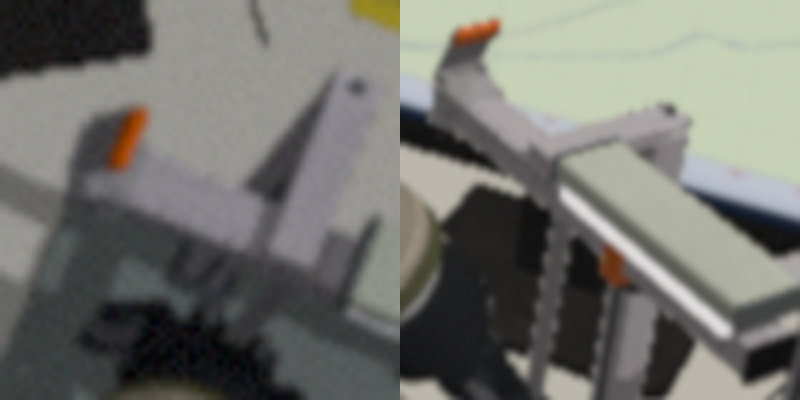

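```bash
python3 -m handwheel '1.2 -9.8 1.6 0 0 0 10;1.2 -9.8 1.6 0 0 0 10;0 0 0 0 0 0 10'; for i in 1; do python3 -m handwheel '0.4 -2.9 0.5 0 0 0 10;0 0 0 0 0 0 10';done; python3 -m handwheel '0.4 -2.9 0.5 0 0 0 10;0 0 0 0 0 0 10'; python3 shoe.py|grep grasp
```

```text
clock: 10.7
position: [0.5879, -0.2377, 0.1109]
ee_rot: [0.105, 0.425, -0.215, 0.873]
ft_force: [-0.4, 0.1, -2.1]
grip_width: 0.264
clock: 10.9
position: [0.5876, -0.2397, 0.1109]
ee_rot: [0.104, 0.425, -0.214, 0.873]
ft_force: [0.1, 0.2, -2.6]
grip_width: 0.262
clock: 11.1
position: [0.5865, -0.2432, 0.1109]
ee_rot: [0.105, 0.425, -0.214, 0.873]
ft_force: [0.4, -0.0, -1.1]
grip_width: 0.265
grasp [ 0.5763 -0.2378  0.1256] yaw -27.59
top 113 shoe [ 0.5776 -0.2068] yaw 3.5 ztop 0.3001 err 80.9 stand xy mm [-9.9 34.6] rel grasp [0.0012 0.031 ]
scene 210 shoe [ 0.5628 -0.2249] yaw -18.9 ztop 0.2955 err 144.7 stand xy mm [-16.5  17.8] rel grasp [-0.0135  0.0129]
grasp in avg stand [-1.2  6.8]
```

```bash
python3 -m handwheel '0.3 -1.9 0.3 0 0 0 10;0 0 0 0 0 0 10';python3 -m handwheel '0.3 -1.9 0.3 0 0 0 10;0 0 0 0 0 0 10';  python3 -m handwheel '0.3 -1.9 0.3 0 0 0 10;0 0 0 0 0 0 10'; python3 look.py r11.png 150,220,330,400 180,260,340,420
```

```text
clock: 11.3
position: [0.586, -0.2452, 0.1108]
ee_rot: [0.105, 0.425, -0.214, 0.873]
ft_force: [-0.9, -0.4, -2.0]
grip_width: 0.264
clock: 11.5
position: [0.5854, -0.2472, 0.1108]
ee_rot: [0.105, 0.425, -0.215, 0.873]
ft_force: [-0.8, -0.4, -2.1]
grip_width: 0.266
clock: 11.7
position: [0.5849, -0.2491, 0.1107]
ee_rot: [0.105, 0.425, -0.215, 0.873]
ft_force: [0.1, -0.5, -1.6]
grip_width: 0.265
t 11.8 tcp [ 0.585  -0.2489  0.1107] grasp [ 0.5748 -0.2436  0.1255] xax [ 0.546 -0.285 -0.787] yax [0.463 0.886 0.   ] q [-0.082  0.115  0.355  2.186  0.464  0.22   0.924] f [-0.3 -0.3 -2. ] g 0.268
```

View pics/r11.png

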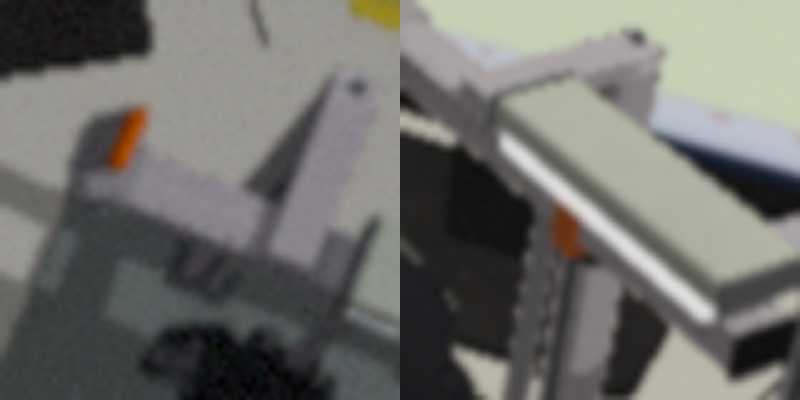

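```bash
python3 -m handwheel '0.2 -1.5 0.2 0 0 0 10;0 0 0 0 0 0 10';python3 -m handwheel '0.2 -1.5 0.2 0 0 0 10;0 0 0 0 0 0 10';  python3 -m handwheel '0.2 -1.5 0.2 0 0 0 10;0 0 0 0 0 0 10';python3 shoe.py|grep "avg"
```

```text
clock: 12.0
position: [0.5845, -0.2504, 0.1107]
ee_rot: [0.105, 0.425, -0.214, 0.873]
ft_force: [0.6, -0.0, -2.0]
grip_width: 0.267
clock: 12.2
position: [0.5841, -0.2516, 0.1106]
ee_rot: [0.104, 0.425, -0.214, 0.873]
ft_force: [0.4, -0.1, -1.9]
grip_width: 0.262
clock: 12.4
position: [0.5838, -0.2528, 0.1105]
ee_rot: [0.104, 0.425, -0.214, 0.873]
ft_force: [1.5, 2.4, -3.1]
grip_width: 0.27
grasp in avg stand [-1.2 -3.2]
```

```bash
python3 -m handwheel '0.2 -1 0.2 0 0 0 10;0 0 0 0 0 0 10';python3 -m handwheel '0.2 -1.0 0.2 0 0 0 10;0 0 0 0 0 0 10'; python3 shoe.py|grep "avg"; python3 look.py r12.png 150,220,330,400 160,260,320,420
```

```text
clock: 12.6
position: [0.5836, -0.2537, 0.1105]
ee_rot: [0.104, 0.425, -0.214, 0.873]
ft_force: [4.1, 5.3, -4.4]
grip_width: 0.266
clock: 12.8
position: [0.5835, -0.2544, 0.1104]
ee_rot: [0.104, 0.426, -0.214, 0.873]
ft_force: [4.6, 5.1, -5.4]
grip_width: 0.264
grasp in avg stand [-1.  -4.9]
t 12.9 tcp [ 0.5835 -0.2544  0.1104] grasp [ 0.5733 -0.2491  0.1251] xax [ 0.547 -0.284 -0.788] yax [0.462 0.887 0.   ] q [-0.057  0.117  0.343  2.184  0.431  0.214  0.969] f [ 3.3  3.9 -4. ] g 0.261
```

View pics/r12.png

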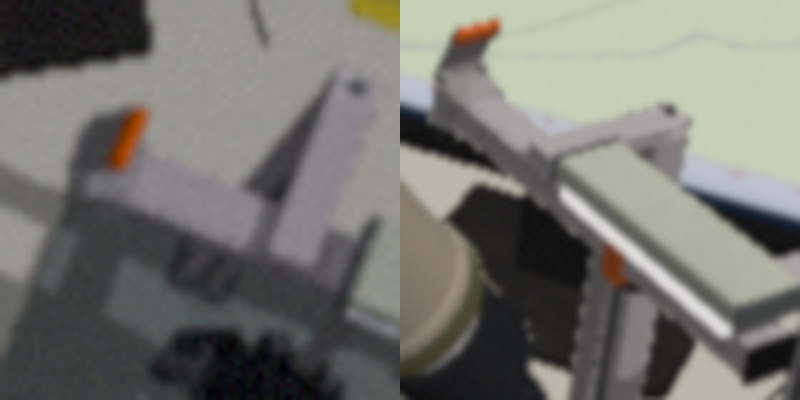

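```bash
cat > stem.py <<'E'
from h import *
a=np.radians(-16.05);ex=np.array([np.cos(a),np.sin(a)]);ey=np.array([-np.sin(a),np.cos(a)])
for n,s in(("scene",(.5737,-.2466)),("top",(.5775,-.2428))):
    c=dict(np.load(n+"_last.npz"));w=cloud(c);d=w[...,:2]-np.array(s);X=d@ex*1000;Y=d@ey*1000;Z=w[...,2]*1000
    hsv=cv2.cvtColor(c["color"],cv2.COLOR_BGR2HSV)
    o=(hsv[...,1]>150)&(hsv[...,0]<15)&(Z>255)&(Z<320)&(abs(X)<30)&(Y<60)
    if o.sum(): print(n,"stop Y",np.percentile(Y[o],[2,50,98]).round(1))
    for lo,hi in((30,60),(60,90),(90,110),(110,140),(140,170),(170,200),(200,230),(230,255),(255,275)):
        m=(Z>lo)&(Z<hi)&(abs(X)<25)&(Y>-60)&(Y<60)
        if m.sum()>2: print(n,lo,m.sum(),"X",np.median(X[m]).round(1),"Y",np.percentile(Y[m],[5,50,95]).round(1))
E
python3 stem.py
```

```text
scene stop Y [-32.2 -28.1 -20.6]
scene 30 43 X -22.4 Y [-21.6 -10.2   9.4]
scene 60 209 X -9.0 Y [-21.2  -9.8  18.4]
scene 90 13 X -1.3 Y [-20.7 -10.   -5. ]
scene 110 54 X -1.3 Y [-28.7 -26.  -16.8]
scene 140 89 X -3.5 Y [-40.6  -7.4   4.7]
scene 170 70 X -2.1 Y [-19.6  -2.2  13.6]
scene 200 60 X -0.6 Y [-5.7 -1.6  6. ]
scene 230 51 X 0.2 Y [-5.4 -0.8  5.9]
scene 255 27 X 0.2 Y [-30.9   0.6   6.2]
top 110 24 X 7.9 Y [-28.   -5.3  15.8]
top 140 132 X -9.9 Y [-38.1   2.2  38.4]
top 170 54 X -16.4 Y [-14.8  14.9  55.4]
top 200 24 X -2.0 Y [-8.  -1.9  3.4]
top 230 10 X -1.7 Y [-7.3 -1.9  3.4]
```

```bash
python3 -m handwheel '0 0 0 0 0 0 60;0 0 0 0 0 0 60;0 0 0 0 0 0 60;0 0 0 0 0 0 60;0 0 0 0 0 0 60;0 0 0 0 0 0 60;0 0 0 0 0 0 60;0 0 0 0 0 0 60'; python3 look.py r13.png 150,220,330,400 160,320,280,440; python3 stem.py
```

```text
clock: 13.7
position: [0.5833, -0.2552, 0.1106]
ee_rot: [0.105, 0.425, -0.214, 0.873]
ft_force: [-0.8, 0.4, 0.2]
grip_width: 0.7
t 13.8 tcp [ 0.5833 -0.2552  0.1106] grasp [ 0.5731 -0.2499  0.1253] xax [ 0.546 -0.285 -0.787] yax [0.463 0.886 0.   ] q [-0.056  0.117  0.344  2.184  0.431  0.215  0.969] f [0.2 0.3 0.3] g 0.702
scene stop Y [-32.3 -28.2 -20.9]
scene 30 54 X -7.8 Y [-14.4  -4.8  16.1]
scene 60 124 X -1.4 Y [-13.8  -5.6  13.2]
scene 110 90 X 0.6 Y [-46.8 -40.1  26. ]
scene 140 90 X 4.4 Y [-42.1  -1.9   9.9]
scene 170 56 X 3.8 Y [-3.9  1.6 19. ]
scene 200 55 X 3.3 Y [-3.2  0.6  8.5]
scene 230 49 X 2.6 Y [-3.3  1.2  9.1]
scene 255 24 X 1.1 Y [-31.8   1.3   8.8]
top 110 44 X -1.0 Y [-47.    1.1  34.7]
top 140 113 X -6.5 Y [-42.1  24.1  48.2]
top 170 55 X -15.8 Y [-3.6 24.9 57.4]
top 200 18 X 1.0 Y [-5.   1.4  6.9]
top 230 8 X 0.4 Y [-3.6  1.7  6.4]
```

View pics/r13.png

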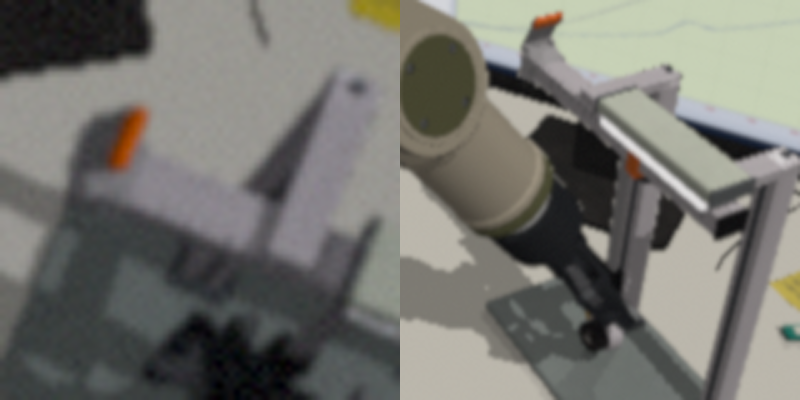

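```bash
python3 -m handwheel '1.0 -7.9 1.3 0 0 0 60;0 0 0 0 0 0 60'; python3 -m handwheel '0.2 -2 0.3 0 0 0 60;0 0 0 0 0 0 60';  python3 -m handwheel '0.2 -2 0.3 0 0 0 60;0 0 0 0 0 0 60';python3 stem.py >/dev/null; python3 look.py r14.png 150,220,330,400 160,320,280,440; python3 stem.py | grep scene
```

```text
clock: 14.0
position: [0.5807, -0.2638, 0.1106]
ee_rot: [0.105, 0.425, -0.215, 0.873]
ft_force: [-0.3, -0.0, 0.0]
grip_width: 0.703
clock: 14.2
position: [0.5804, -0.265, 0.1106]
ee_rot: [0.105, 0.425, -0.214, 0.873]
ft_force: [1.0, 0.1, 0.2]
grip_width: 0.699
clock: 14.4
position: [0.5798, -0.2669, 0.1107]
ee_rot: [0.105, 0.425, -0.214, 0.873]
ft_force: [0.2, 0.5, -0.1]
grip_width: 0.704
t 14.5 tcp [ 0.5798 -0.2668  0.1106] grasp [ 0.5696 -0.2615  0.1254] xax [ 0.546 -0.285 -0.787] yax [0.463 0.886 0.   ] q [-0.005  0.12   0.32   2.18   0.367  0.207  1.054] f [-0.4  0.3  0.6] g 0.704
scene stop Y [-31.6 -27.6 -20. ]
scene 30 56 X -15.3 Y [-16.   -8.3  14.5]
scene 60 137 X -6.7 Y [-15.3  -5.3  21.1]
scene 110 62 X -6.6 Y [-58.3 -54.   -0. ]
scene 140 69 X 0.4 Y [-52.1  -2.5   6.6]
scene 170 54 X 0.4 Y [-4.1  0.6  7.8]
scene 200 60 X 1.0 Y [-4.4  0.5  7.8]
scene 230 49 X 0.9 Y [-3.3  1.   7.7]
scene 255 27 X 0.3 Y [-32.1   1.2   8.5]
```

```bash
python3 -m handwheel '0.2 -2 0.3 0 0 0 60;0 0 0 0 0 0 60'; python3 -m handwheel '0.2 -2 0.3 0 0 0 60;0 0 0 0 0 0 60';  python3 -m handwheel '0.2 -2 0.3 0 0 0 60;0 0 0 0 0 0 60'; python3 look.py r14.png 150,220,330,400 160,320,280,440; python3 stem.py | grep scene
```

```text
clock: 14.7
position: [0.5791, -0.269, 0.1107]
ee_rot: [0.105, 0.425, -0.214, 0.873]
ft_force: [0.2, -0.1, 0.1]
grip_width: 0.7
clock: 14.9
position: [0.5785, -0.2711, 0.1107]
ee_rot: [0.105, 0.425, -0.215, 0.873]
ft_force: [-0.9, 0.9, -0.6]
grip_width: 0.702
clock: 15.1
position: [0.5779, -0.273, 0.1108]
ee_rot: [0.105, 0.425, -0.215, 0.873]
ft_force: [0.3, -0.2, 0.5]
grip_width: 0.703
t 15.2 tcp [ 0.5779 -0.2728  0.1107] grasp [ 0.5677 -0.2674  0.1254] xax [ 0.546 -0.285 -0.787] yax [0.463 0.886 0.   ] q [0.022 0.121 0.307 2.177 0.334 0.203 1.099] f [0.2 0.2 0.6] g 0.704
scene stop Y [-32.4 -27.2 -21.4]
scene 30 48 X -15.4 Y [-25.6 -14.5  14. ]
scene 60 145 X -7.7 Y [-25.7 -15.4   7.3]
scene 110 32 X -4.8 Y [-59.4 -56.3  -4.9]
scene 140 71 X 0.4 Y [-57.5  -7.8   3.4]
scene 170 56 X 0.4 Y [-8.6 -3.6  3.6]
scene 200 59 X 0.7 Y [-6.7 -2.3  5.3]
scene 230 51 X 0.7 Y [-5.5 -0.8  6. ]
scene 255 26 X -0.1 Y [-32.9  -1.4   7. ]
```

```bash
python3 -m handwheel '-0.3 2.4 -0.4 0 0 0 60;-0.3 2.4 -0.4 0 0 0 60;-0.5 3.9 -0.6 0 0 0 60;-0.6 4.9 -0.8 0 0 0 60;-0.6 4.9 -0.8 0 0 0 60;-0.5 3.9 -0.6 0 0 0 60;0 0 0 0 0 0 60;0 0 0 0 0 0 60';python3 look.py r15.png 150,220,330,400 160,320,280,440; python3 stem.py | grep scene
```

```text
clock: 16.0
position: [0.5844, -0.2505, 0.1107]
ee_rot: [0.104, 0.425, -0.214, 0.873]
ft_force: [-0.3, 0.2, 0.6]
grip_width: 0.7
t 16.1 tcp [ 0.5842 -0.2509  0.1107] grasp [ 0.574  -0.2456  0.1254] xax [ 0.546 -0.285 -0.787] yax [0.464 0.886 0.   ] q [-0.076  0.115  0.353  2.186  0.454  0.218  0.938] f [-0.9  0.3 -0.6] g 0.703
scene stop Y [-31.3 -26.4 -21.2]
scene 30 57 X -13.6 Y [-15.5  -5.8  18.6]
scene 60 158 X -3.4 Y [-14.6  -4.8  18.7]
scene 110 81 X -1.9 Y [-42.2 -37.1  31.8]
scene 140 85 X 0.5 Y [-39.1  -2.9   7.9]
scene 170 58 X 1.2 Y [-3.6  1.6 24.2]
scene 200 57 X 1.2 Y [-3.6  0.9  8.6]
scene 230 49 X 1.3 Y [-3.7  0.7  7.7]
scene 255 27 X 0.7 Y [-32.5   1.4   8.5]
```

View pics/r15.png

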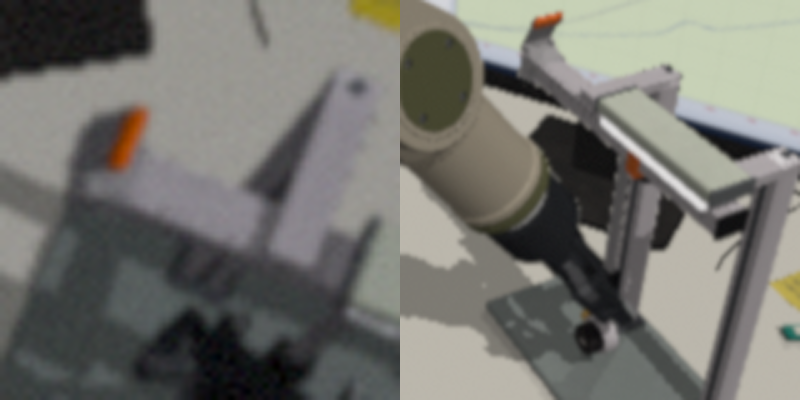

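```bash
python3 -m handwheel '-15 0 0 0 0 0 60;-20 0 0 0 0 0 60;-20 0 0 0 0 0 60;-15 0 0 0 0 0 60;0 0 0 0 0 0 60;0 0 0 0 0 0 60'; python3 s.py .5154 -.1285 .40 -16 52 18.7; python3 s.py .50 -.22 .30 -16 60 18.7
```

```text
clock: 16.7
position: [0.5463, -0.2309, 0.1659]
ee_rot: [0.105, 0.425, -0.214, 0.873]
ft_force: [0.2, -0.1, 0.2]
grip_width: 0.705
t 16.7 tcp [ 0.5463 -0.2309  0.1659] grasp [ 0.5361 -0.2256  0.1806] xax [ 0.547 -0.285 -0.787] yax [0.463 0.886 0.001] q [-0.107 -0.089  0.334  2.235  0.5    0.382  0.915] f [ 0.2 -0.1  0.2] g 0.705
n 6 row mm [-37.7  13.8  15.1] rot [-0.0267  0.0003  0.0207]
t 16.7 tcp [ 0.5463 -0.2309  0.1659] grasp [ 0.5361 -0.2256  0.1806] xax [ 0.547 -0.285 -0.787] yax [0.463 0.886 0.001] q [-0.107 -0.089  0.334  2.235  0.5    0.382  0.915] f [ 0.2 -0.1  0.2] g 0.705
n 4 row mm [-34.2  -2.2   9.7] rot [-0.0421  0.0352  0.0282]
```

```bash
python3 -m handwheel '-37.7 13.8 10 -0.0267 0 0.0207 40;-37.7 13.8 13 -0.0267 0 0.0207 0;-37.7 13.8 15 -0.0267 0 0.0207 0;-37.7 13.8 15 -0.0267 0 0.0207 0;-37.7 13.8 15 -0.0267 0 0.0207 0;-37.7 13.8 15 -0.0267 0 0.0207 0;0 0 0 0 0 0 0;0 0 0 0 0 0 0'; python3 s.py .6115 -.1489 .355 -16 52 18.7;  python3 look.py r16.png 130,250,290,410 120,300,280,460; python3 stem.py | grep scene
```

```text
clock: 17.5
position: [0.5107, -0.1255, 0.395]
ee_rot: [0.061, 0.434, -0.125, 0.89]
ft_force: [-0.2, 0.5, -0.2]
grip_width: -0.002
t 17.5 tcp [ 0.5107 -0.1255  0.395 ] grasp [ 0.4996 -0.1223  0.4098] xax [ 0.593 -0.17  -0.787] yax [ 0.275  0.961 -0.001] q [-0.238 -0.447  0.209  2.     0.335  0.956  1.167] f [-0.2  0.5 -0.2] g -0.002
n 3 row mm [31.7  1.8 18.9] rot [0.0002 0.0004 0.0001]
t 17.6 tcp [ 0.5101 -0.1259  0.3931] grasp [ 0.499  -0.1227  0.4079] xax [ 0.59  -0.171 -0.789] yax [ 0.276  0.961 -0.001] q [-0.238 -0.446  0.21   2.002  0.335  0.956  1.167] f [0.2 0.3 0.6] g -0.002
scene stop Y [-31.6 -27.  -20.5]
scene 30 55 X -13.8 Y [-14.9  -6.1  20. ]
scene 60 185 X -1.4 Y [-13.8  -3.5  18.1]
scene 90 21 X -0.8 Y [-8.3 -3.2  9.5]
scene 110 109 X -4.1 Y [-8.9 -6.1 10.7]
scene 140 80 X 0.8 Y [-6.8 -0.2  9. ]
scene 170 51 X 1.4 Y [-3.6  1.   8.2]
scene 200 58 X 1.2 Y [-3.6  1.3  9.1]
scene 230 47 X 1.3 Y [-3.2  1.   7.8]
scene 255 30 X 0.3 Y [-31.6   1.8   9. ]
```

View pics/r16.png

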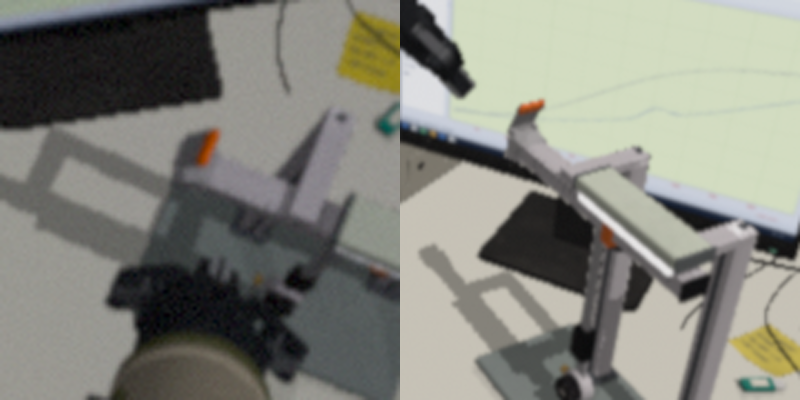

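```bash
python3 -m handwheel '31 -3 18 0 0 0 0;31 -3 18 0 0 0 0;31 -3 18 0 0 0 0;0 0 0 0 0 0 0;0 0 0 0 0 0 0'; python3 s.py .6087 -.1585 .332 -16 52 18.7;  python3 look.py r17.png 130,250,290,410 120,300,280,460
```

```text
clock: 18.1
position: [0.6032, -0.1621, 0.3525]
ee_rot: [0.06, 0.436, -0.126, 0.889]
ft_force: [-1.0, 0.6, 0.4]
grip_width: 0.001
t 18.1 tcp [ 0.6032 -0.1621  0.3525] grasp [ 0.5922 -0.1589  0.3673] xax [ 0.589 -0.171 -0.79 ] yax [ 0.277  0.961 -0.002] q [-0.277 -0.201  0.365  1.908  0.257  0.782  1.274] f [-1.   0.6  0.4] g 0.001
n 1 row mm [18.8  5.1 -9.2] rot [ 0.0007 -0.0031  0.0024]
t 18.2 tcp [ 0.6031 -0.1617  0.3547] grasp [ 0.592  -0.1585  0.3694] xax [ 0.592 -0.17  -0.788] yax [ 0.276  0.961 -0.001] q [-0.276 -0.205  0.364  1.908  0.257  0.782  1.274] f [-0.4 -0.6  1. ] g 0.002
```

View pics/r17.png

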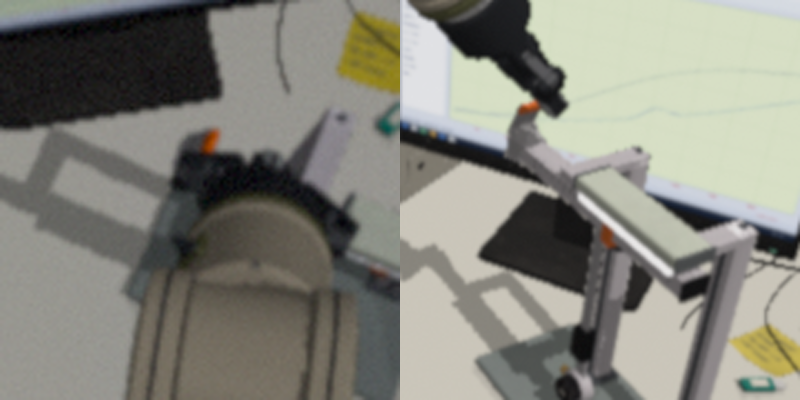

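```bash
python3 -m handwheel '9.4 1 -4.6 0 0 0 0;9.4 1 -4.6 0 0 0 0;0 0 0 0 0 0 0;0 10 0 0 0 0 0;0 10 0 0 0 0 0;0 10 0 0 0 0 0;0 0 0 0 0 0 0'; python3 look.py r18.png 130,250,290,410 120,300,280,460
```

```text
clock: 18.9
position: [0.6172, -0.1297, 0.3349]
ee_rot: [0.06, 0.434, -0.124, 0.89]
ft_force: [-0.1, -0.0, 0.6]
grip_width: 0.002
t 19.0 tcp [ 0.6167 -0.1318  0.3347] grasp [ 0.6056 -0.1286  0.3495] xax [ 0.592 -0.17  -0.787] yax [ 0.275  0.962 -0.001] q [-0.288 -0.171  0.318  1.927  0.294  0.745  1.184] f [-0.1 -0.4  0.2] g 0.002
```

View pics/r18.png

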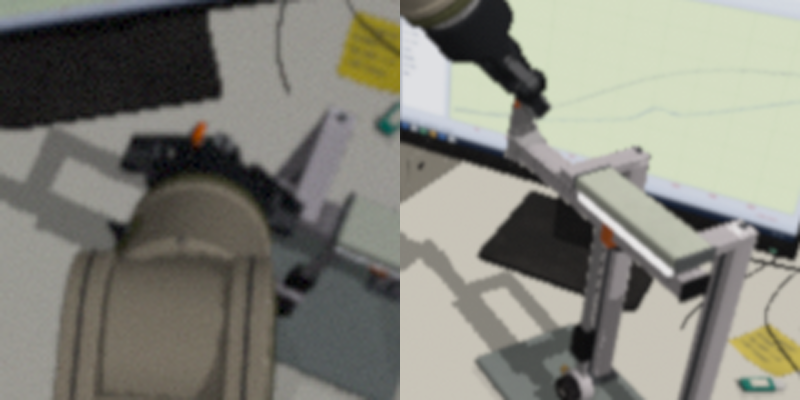

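Keeper is moving with the finger and now stands near upright. Keep pushing.

```bash
python3 -m handwheel '0 10 0 0 0 0 0;0 10 0 0 0 0 0;0 10 0 0 0 0 0;0 10 0 0 0 0 0;0 0 0 0 0 0 0;-20 0 0 0 0 0 0;-20 0 0 0 0 0 0;-20 0 0 0 0 0 0'; python3 -m handwheel '-25 0 0 0 0 0 0;-25 0 0 0 0 0 0;0 0 0 0 0 0 0;0 0 0 0 0 0 0;0 0 0 0 0 0 0'; python3 look.py r19.png 130,250,290,410 120,300,280,460; python3 stem.py | grep scene
```

```text
clock: 19.8
position: [0.5915, -0.0837, 0.3823]
ee_rot: [0.061, 0.434, -0.125, 0.89]
ft_force: [0.6, 0.4, 0.5]
grip_width: 0.004
clock: 20.3
position: [0.5624, -0.0753, 0.42]
ee_rot: [0.061, 0.434, -0.125, 0.89]
ft_force: [-0.7, 0.4, -0.3]
grip_width: -0.001
t 20.4 tcp [ 0.5625 -0.0752  0.4199] grasp [ 0.5514 -0.072   0.4347] xax [ 0.591 -0.171 -0.789] yax [ 0.276  0.961 -0.001] q [-0.319 -0.323  0.179  1.872  0.367  0.993  1.054] f [0.6 0.2 0.3] g 0.001
scene stop Y [-31.1 -28.1 -20.6]
scene 30 56 X -14.3 Y [-15.   -6.2  18.2]
scene 60 185 X -0.9 Y [-14.2  -2.7  18.4]
scene 90 22 X -0.1 Y [-8.  -4.6 10.5]
scene 110 101 X -4.4 Y [-8.8 -5.2 10. ]
scene 140 80 X 0.6 Y [-7.1 -1.   8.8]
scene 170 55 X 0.9 Y [-4.   1.4  8.2]
scene 200 57 X 0.8 Y [-3.5  1.4  8.8]
scene 230 47 X 1.3 Y [-3.4  1.2  8. ]
scene 255 30 X 0.6 Y [-31.5  -0.3   8.8]
```

View pics/r19.png

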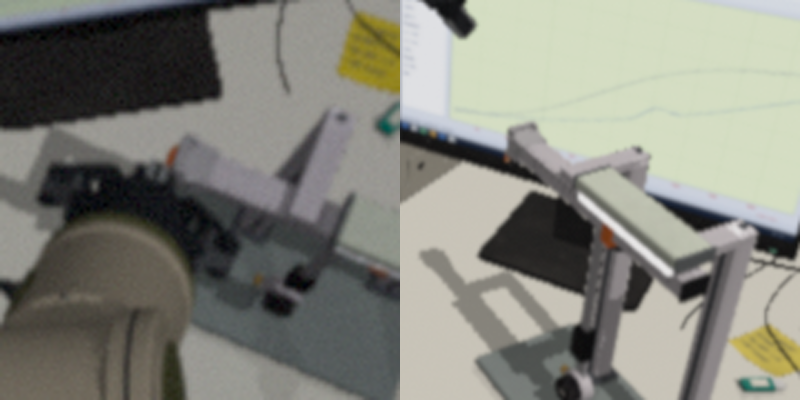

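```bash
python3 -m handwheel '-30 10 0 0 0 0 0;-30 10 0 0 0 0 0;0 0 0 0 0 0 0;0 0 0 0 0 0 0;0 0 0 0 0 0 0'; python3 look.py r20.png 150,220,320,390 140,280,290,430; python3 stem.py | head -1; python3 - <<'E'
from h import *
a=np.radians(-16.05);ex=np.array([np.cos(a),np.sin(a)]);ey=np.array([-np.sin(a),np.cos(a)])
for n,s in(("scene",(.5737,-.2466)),("top",(.5775,-.2428))):
    c=dict(np.load(n+"_last.npz"));w=cloud(c);d=w[...,:2]-np.array(s);X=d@ex*1000;Y=d@ey*1000;Z=w[...,2]*1000
    hsv=cv2.cvtColor(c["color"],cv2.COLOR_BGR2HSV)
    o=(hsv[...,1]>140)&(hsv[...,0]<15)&(Z>230)&(Z<350)&(abs(X)<30)&(Y>60)
    print(n,o.sum(),"tab X,Y,Z",[np.percentile(q[o],[5,50,95]).round(1) for q in(X,Y,Z)])
from workcell import cams
for n,t in(("top","carrier_cream"),("scene","carrier_cream"),("top","vial"),("top","loupe"),("scene","vial"),("scene","loupe")): print(n,t,[(np.round(r["box"]),round(r["conf"],2)) for r in cams.recognise(n,t)][:2])
E
```

```text
clock: 20.9
position: [0.5325, -0.0462, 0.4669]
ee_rot: [0.061, 0.435, -0.126, 0.89]
ft_force: [0.1, -0.0, 0.1]
grip_width: -0.0
t 21.0 tcp [ 0.5325 -0.0461  0.4671] grasp [ 0.5214 -0.0429  0.4818] xax [ 0.591 -0.171 -0.789] yax [ 0.276  0.961 -0.001] q [-0.33  -0.377  0.104  1.816  0.377  1.125  1.008] f [ 0.2  0.1 -0.2] g -0.002
scene stop Y [-31.8 -27.6 -20. ]Traceback (most recent call last):
  File "<stdin>", line 7, in <module>
    return _quantile_unchecked(
        a, q, axis, out, overwrite_input, method, keepdims, weights)
    return _ureduce(a,
                    func=_quantile_ureduce_func,
    ...<5 lines>...
                    overwrite_input=overwrite_input,
                    method=method)
    r = func(a, **kwargs)
    result = _quantile(arr,
                       quantiles=q,
    ...<2 lines>...
                       out=out,
                       weights=wgt)
    slices_having_nans = np.isnan(arr[-1, ...])
                                  ~~~^^^^^^^^^
IndexError: index -1 is out of bounds for axis 0 with size 0
```

View pics/r20.png

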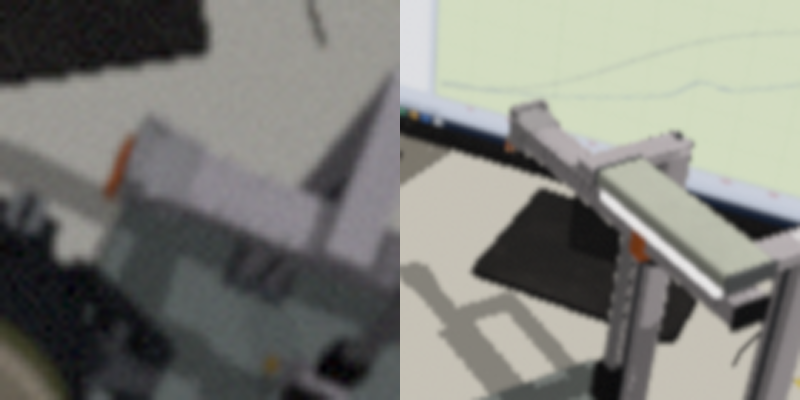

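```bash
python3 - <<'E'
from h import *
a=np.radians(-16.05);ex=np.array([np.cos(a),np.sin(a)]);ey=np.array([-np.sin(a),np.cos(a)])
for n,s in(("scene",(.5737,-.2466)),("top",(.5775,-.2428))):
    c=dict(np.load(n+"_last.npz"));w=cloud(c);d=w[...,:2]-np.array(s);X=d@ex*1000;Y=d@ey*1000;Z=w[...,2]*1000
    hsv=cv2.cvtColor(c["color"],cv2.COLOR_BGR2HSV)
    o=(hsv[...,1]>90)&(hsv[...,0]<15)&(Z>230)&(Z<350)&(abs(X)<35)&(Y>60)
    for r,q in np.argwhere(o): print(n,r,q,X[r,q].round(1),Y[r,q].round(1),Z[r,q].round(1),hsv[r,q])
    m=(Y>135)&(Y<190)&(abs(X)<20)&(Z>255)&(Z<320)
    for lo in range(255,320,8):
        k=m&(Z>=lo)&(Z<lo+8)
        if k.sum(): print(n,"z",lo,k.sum(),"Ymax",np.percentile(Y[k],[10,50,95]).round(1))
from workcell import cams
for n,t in(("top","carrier_cream"),("scene","carrier_cream"),("top","vial"),("top","loupe"),("scene","vial"),("scene","loupe")): print(n,t,[(np.round(r["box"]),round(r["conf"],2)) for r in cams.recognise(n,t)][:2])
E
```

```text
scene 66 216 32.4 1083.8 336.6 [ 8 93 11]
scene 190 327 -13.2 146.7 274.1 [  8 106  94]
scene 191 327 -11.5 148.9 269.7 [ 10 125 102]
scene 191 328 -10.0 147.1 270.3 [ 10 124 109]
scene 192 327 -11.7 148.3 267.3 [ 12 110  90]
scene 192 328 -9.8 147.0 267.5 [ 11 124  97]
scene 192 329 -7.5 146.3 267.2 [ 12 102  95]
scene z 263 5 Ymax [146.6 147.1 148.8]
scene z 271 4 Ymax [137.4 139.2 145.7]
scene z 279 10 Ymax [136.9 140.  144.2]
scene z 287 5 Ymax [138.1 141.3 142.1]
scene z 295 43 Ymax [135.8 139.9 145.9]
scene z 303 43 Ymax [138.8 144.5 148.1]
top 23 19 33.4 1078.5 339.6 [ 6 98 13]
top 25 20 31.3 1077.9 334.6 [  6 128  10]
top 26 15 17.6 1073.4 349.5 [  0 255   1]
top 26 20 28.7 1076.2 334.7 [  0 255   3]
top 29 16 14.3 1074.8 341.0 [  6 142   9]
top 30 16 11.3 1071.9 342.4 [  9 179  10]
top 30 17 14.1 1074.2 337.7 [  0 255   4]
top 35 16 0.8 1069.9 336.5 [  4 149  12]
top 37 16 -4.2 1066.9 336.3 [  0 255   2]
top 37 20 24.2 1120.8 270.5 [  0 255   9]
top 37 21 27.9 1124.9 263.7 [ 0 96 16]
top 37 22 29.9 1124.6 261.3 [  6 106  12]
top 38 20 22.0 1120.5 269.1 [  0 255   4]
top 39 1
[... 1093 characters left out ...]
4 101]
top 182 339 -10.5 147.9 278.5 [ 10 159 104]
top 182 340 -12.0 145.8 286.0 [  9 122  88]
top 183 338 -12.4 149.1 273.8 [ 9 92 97]
top 183 339 -12.6 146.9 277.6 [  9 141  94]
top z 271 16 Ymax [146.8 148.8 150.3]
top z 279 10 Ymax [137.8 145.3 148. ]
top z 287 3 Ymax [137.6 139.4 143.2]
top z 295 12 Ymax [136.1 139.7 145.3]
top z 303 48 Ymax [136.6 141.  146.7]
top z 311 7 Ymax [138.  143.3 145.3]
top carrier_cream [(array([210., 183.,  20.,  29.]), 0.65)]
scene carrier_cream [(array([224., 148.,  18.,  74.]), 0.64), (array([348., 224.,  22.,  77.]), 0.16)]
top vial []
top loupe []
scene vial [(array([257., 288.,  11.,  15.]), 0.64)]
scene loupe [(array([226., 258.,  16.,  20.]), 0.81)]
```

```bash
python3 -c "
from workcell import hand_in
print(hand_in())"
```

```text
the job is handed in; nothing more can be done
None
```

I lifted the black carrier off its rest and fed its shoe into the rail with the specimen facing front. I slid it to the orange stop, let go, then pushed the keeper over until it fell shut. The job was handed in at about 21 s, with no verdict reported.

**Last checks**
- **Carrier:** it hangs upright at rest. The shoe's centre lies about 22 mm from the stop's face, which is contact; the camera estimate is good to about ±2 mm. I felt the contact at about 6 N, and a second nudge with one finger did not move the shoe along.
- **Keeper:** the tab's outer face is at about y = 148.5 mm in the stand's frame, so the plate hangs within a few hundredths of a radian of closed.
- **Bystanders:** the cream carrier, the vial and the loupe were found in the scene camera at their starting pixels, to within 3 pixels for positions. The top camera missed the vial and loupe in that last look; the arm may have been in the way.
- **Robot:** the arm is well clear and touching nothing.

**What disagreed**
- **Skewed grip:** the carriers hung about 13° askew in their forks, so I gripped the black one askew. I turned the tool by that amount to line the shoe up with the rail.
- **Camera offset:** the two cameras differed by about 4–5 mm, so I measured the shoe and the stop relative to the stand in each picture.

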